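Set the slope of a tube rack with a wedge

TASK

The capped tubes in the slope rack need a steeper slope: slide the wedge, thin end first, under the cradle's front bar beside the step block until the end of the bar is level with the pointer, and leave the wedge there, lying flat and carrying the cradle. Then draw out the step block, which is now free, and set it down flat in the steel tray that the wedge came from. Do not let the cradle drop below where it stands now, leave the pointer as it is set, and leave the timer and the bottle in their places.

Things in the scene. Friction and masses are not known exactly. Their poses are not given: they have to be found in the camera images.
- slope_rack: Aluminium rack fixed to the bench, 210 mm wide (y), frame 195 mm deep. Origin on the bench at its centre; +x to its back, -x to its open front, +y to its left. Its floor is open from the front (low side rails at y = +-98 mm, cross rail only at the back): things slide in on the bench. Cover posts at x = -35 and +100 mm, y = +-98 mm; white scale post, 64 mm high, at x = -75 mm, y = +98 mm.
- cover_front (a point): Middle of the front edge of the rack's fixed clear cover, 140 mm in front of the rack's origin. The sheet has metal edge trims, is 155 to 165 mm above the bench, 228 mm wide, and reaches back over the whole rack; its front edge overhangs the front bar by 65 mm. A hand working there must lean back towards the rack's front, about 35 to 45 degrees from vertical.
- cradle: Cradle with three capped tubes clipped in, freely hinged at its back. Origin on the hinge axis, 14 mm above the bench, 75 mm behind the rack's origin. Its front bar, a steel rod 10 mm thick and 168 mm long, lies along the rack's y axis 150 mm before the hinge. 0.6 to 0.9 kg, half of it on the bar; it falls if unsupported. At the start the bar rests on the step block, its axis 21 mm above the bench.
- bar_mid (a point): Middle of the front bar, on its axis.
- bar_end (a point): Left end of the front bar, on its axis, 84 mm from the middle, next to the pointer. Its height is what has to match the pointer.
- mark (a point): Tip of the steel pointer on the scale post just beyond the left end of the front bar: the wanted height of the bar's axis, 28 to 37 mm above the bench, different each time. The frame of this point has its z upright.
- wedge: White plastic wedge, 160 mm long (x), 36 mm wide (y), 0.12 kg. Origin at the centre of its flat underside. Thin end (4 mm thick) at x = +80 mm; its top rises evenly to 36 mm at x = -35 mm (1 mm in 3.6 mm of travel); from there to x = -80 mm a grip block 44 mm high. It stays by friction where it is left. It starts in the steel tray, thin end roughly away from the robot.
- wedge_grip (a point): A point to hold the wedge by, across its 36 mm width: in the middle of the grip block, 30 mm above the underside, 57.5 mm behind the wedge's origin.
- step_block: White plastic step block, 80 mm long (x), 30 mm wide (y), 0.10 kg. Origin at the centre of its underside. x = -5 to +40 mm: 16 mm high, under the front bar at the start, left of the rack's middle (y about +43 mm in the rack), about parallel to the rack. x = -40 to -5 mm: 40 mm high, to hold it by, towards the rack's front. It slides out to the front once the bar is off it.
- block_grip (a point): A point to hold the step block by, across its 30 mm width: in the high part, 28 mm above the underside, 22.5 mm behind the block's origin.
- parts_tray: Shallow steel tray fixed to the bench, 230 mm (x) by 160 mm (y), walls 14 mm high and 3 mm thick, to the right of the robot's middle. Origin at the centre of its underside; its floor is 3 mm thick. The wedge lies in it at the start and the step block has to lie in it at the end.
- timer: White timer, 59 x 66 x 22 mm, loose, to the right of the rack. Leave it alone. Origin at the centre of its underside.
- bottle: White plastic bottle with a blue cap, 46 mm diameter and 90 mm high, loose, to the left of the rack. Leave it alone. Origin at the centre of its underside.
Things that resemble listed ones, but are neither listed nor needed, are in the scene too. What is shaped like the wedge but black is not meant. What is shaped like the step_block but yellow is not meant.

How it is judged:
On the way, in this order (a step that is already met when the one before it is completed fails the run):
1. the wedge carries the cradle and the end of the front bar is level with the pointer (within 3 mm), before the step block goes into the tray (z of bar_end in the frame of mark between -0.003 and 0.003 m and contact force between wedge and cradle above 0.5 N), for 0.3 s.
2. the step block lies flat in the steel tray (x of step_block in the frame of parts_tray between -0.115 and 0.115 m and y of step_block in the frame of parts_tray between -0.08 and 0.08 m and z of step_block in the frame of parts_tray below 0.009 m and angle between step_block's own z axis and vertical below 0.1 rad), for 0.2 s.
At the end, for the whole second after the job is handed in: The wedge lies flat (within 0.1 rad) and still, bearing the cradle; the end of the front bar is level with the pointer tip within 3 mm; the step block lies flat and still on the floor of the steel tray (all of step 1 and all of step 2 and angle between wedge's own z axis and vertical below 0.1 rad and linear speed of each of wedge, step_block below 0.01 m/s); the robot touches nothing.
It fails at once if the cradle drops: the end of its bar sinks more than 4 mm below its starting height of 21 mm (height (world z) of bar_end below 0.017 m).
It fails at once if the pointer is shifted by more than 2 mm (distance of mark from where it was at the start of the episode above 0.002 m).
It fails at once if the timer is moved by more than 20 mm (distance of timer from where it was at the start of the episode above 0.02 m).
It fails at once if the bottle is moved by more than 20 mm (distance of bottle from where it was at the start of the episode above 0.02 m).
It also fails if it takes over 56 s, if anything falls off the work surface, if the arm or the gripper's body presses on something with over 40 N, if the wrist force passes 120 N, or if a joint passes its speed limit or range.

ROBOT

A 7-joint arm with a two-finger parallel gripper is mounted at the origin on a cart in front of the work surface, level with it; the furniture and walls round the work are solid. World frame = base frame: x ahead of the robot, y to its left, z up, the work surface at z = 0. Lengths are in m, angles in rad, forces in N, time in s.
With the tool pointing down it reaches from about 0.35 to 0.9 m from the base axis. Payload 8.1 kg.
Tool frame: the origin (TCP) lies at the very end of the fingers, on their centre line; the grasp point (between the pads) lies 19 mm behind it; z points along the fingers, y is the line along which they close (so a half turn about z gives the same grasp; the last joint's range is limited). The gripper opens to 85 mm and grips with 20 to 120 N. Pads are 22 mm wide; open, the fingers measure 114 mm over their backs; the gripper's body (76 mm by 85 mm) begins 54 mm behind the grasp point. The pads swing forward as they close: fully open they stand 13 mm farther back than shut.
Start: joints at [1.037, 0.434, 0.025, 1.573, -0.012, 1.134, -0.075], TCP at [0.261, -0.568, 0.231] pointing down, gripper open.
Joint ranges: [-2.62, 2.62], [-0.44, 2.09], [-1.27, 1.32], [0.08, 2.57], [-1.32, 4.46], [0.12, 2], [-2.74, 2.74]. Speed limits (rad/s): [2.22, 2.22, 3.01, 3.01, 3.14, 3.14, 3.14].

INTERFACE

Orientations are given as a rotation vector (axis times angle).
In Python, from rig import robot gives the robot as it stands. The module is installed in compiled form; this text tells all that it offers.
- The arm moves only by the tool play_rows, never from a script. Its arguments are lists of equal length, an entry for each row: "slide": the shift along the tool's x, y, z in mm, a list of three; "delta_rot": the turn, a rotation vector about the tool's x, y, z in degrees, a list of three; "jaw": the closure, from 0 (fully open) to 1 (shut). In form: {"slide": [[dx, dy, dz], ...], "delta_rot": [[rx, ry, rz], ...], "jaw": [jaw, ...]}. A call has 1 to 8 rows; each row is the pose to reach, as a shift and turn from the pose commanded when the call began, along the tool's axes at that moment; what a row does not reach only later rows make up. A row lasts 1/10 s, in which the tool goes at most 50 mm and 8.59 degrees, less where a joint would pass 70% of its speed; a pose out of reach is approached as far as the arm can. A call with a gripper value outside its range is refused whole. The fingers move at their own pace and stop on an object; the grip force is fixed at half the most. Time passes only in rows, so rows that repeat a pose let the fingers close. It gives the time, the measured TCP pose, the force, the opening and the grip force at its end, in the units of the state.
- robot.get_state(): the state, without advancing time (a new reading comes with each control period).
- robot.get_image(name): name is "scene" or "top" or "wrist"; returns the picture (400x640x3 uint8, red, green, blue); there is no depth.
- robot.camera_params(name): a dict with "fx", "fy", "cx", "cy" (pixels), "extrinsics" (4x4, takes a point from camera to world coordinates). Camera axes: x right, y down, z forward; pixel columns grow to the right and rows downward; lengths in m; the calibration is good to about 2 mm. A picture is of the moment at which its call begins: read the wrist's pose just before it. camera_params takes no time and is no camera call; for the wrist camera it gives the pose at the moment of the call.
- robot.finish_job(): hands the job in; it is judged then, once.
Trained networks look in the newest picture that a camera, given by its name, has taken for a name from the list of things; names that differ only in an ending like _2 or _b are one class to them, and where a whole thing is asked for, a point or a joint stands for the part that bears it (a point fixed in the world has none). Each returns a list of dicts, best first, with "score" (0 to 1); they miss things now and then, are a little off and sometimes report something else, mostly with a low value. They report only what shows in the picture. A call takes as long as a camera call. They do not tell look-alikes from the thing itself.
- robot.find_in(camera, target): "box" ([left, top, right, bottom] in pixels, round what is visible of it).
- robot.cut_out(camera, target): "pixels" (400x640 bool, what is visible of it) and "box" ([left, top, right, bottom] in pixels, round what is visible of it).
- robot.landmark_of(camera, target): "centre" ([column, row] in pixels: a listed point, or the origin of a listed thing).
The state is a dict: "clock": time; "joint_positions": joint angles; "dq": joint speeds; "effort": joint torques, N m; "tool_pos": TCP position; "tcp_rot": TCP orientation; "ft_force": force on the tool from outside, world axes, zero at the start; "wrist_torque": the same for the moment, N m; "grip_width": finger opening in m; "grasp_force": force on a finger pad.
Only numpy, scipy, OpenCV 4.12 (cv2) and the standard library are available. Lean on these libraries where they do the work, as an engineer would, in place of code of your own. Each camera call takes 0.05 s, during which the arm holds its last target. There are 200 camera calls.

## Working session

There is one attempt and no reset: what is moved stays moved. The work goes in short steps, Python scripts to look and compute and a tool call to move; the robot and the scene stay as the last step left them, time stands still between calls to the robot, and variables do not carry over. Pictures are saved under pics/ and viewed, at most 10 in all, crops included, and the job is handed in when it is done.

Besides the shell and the picture viewer there is one more tool, called after "Call:" as a command line: name --argument value ..., lists and objects as JSON in quotes. play_rows: Moves the arm, as the interface text tells. Its arguments: {"type":"object","properties":{"slide":{"type":"array"},"delta_rot":{"type":"array"},"jaw":{"type":"array"}},"required":["slide","delta_rot","jaw"]}

```bash
mkdir -p pics; cat > h.py <<'E'
import numpy as np, cv2
from scipy.spatial.transform import Rotation as R
from rig import robot
def ray(cam,px,z,P=None):
    P=P or robot.camera_params(cam); T=np.array(P["extrinsics"])
    d=T[:3,:3]@np.array([(px[0]-P["cx"])/P["fx"],(px[1]-P["cy"])/P["fy"],1.])
    o=T[:3,3]; return o+d*(z-o[2])/d[2]
def proj(cam,p):
    P=robot.camera_params(cam); T=np.array(P["extrinsics"])
    c=T[:3,:3].T@(np.array(p)-T[:3,3]); return [P["fx"]*c[0]/c[2]+P["cx"],P["fy"]*c[1]/c[2]+P["cy"]]
def snap(cam,name,box=None,k=1):
    im=robot.get_image(cam)
    if box: im=im[box[1]:box[3],box[0]:box[2]]
    im=cv2.resize(im,None,fx=k,fy=k,interpolation=cv2.INTER_CUBIC)
    cv2.imwrite("pics/"+name+".png",im[:,:,::-1])
E
python3 - <<'E'
from h import *
np.set_printoptions(precision=4,suppress=True)
s=robot.get_state(); print(s["clock"],s["tool_pos"],s["tcp_rot"])
for c in ("top","scene"):
    snap(c,c+"0"); T=np.array(robot.camera_params(c)["extrinsics"]); print(c,T[:3,3],T[:3,2])
    for t,z in [("slope_rack",0),("cover_front",.16),("bar_mid",.021),("bar_end",.021),("mark",.032),("wedge",0.003),("wedge_grip",.033),("step_block",0),("block_grip",.028),("parts_tray",0),("timer",0),("bottle",0)]:
        for d in robot.landmark_of(c,t)[:3]: print(c,t,round(d["score"],2),np.round(d["centre"],1),ray(c,d["centre"],z)[:2])
E
```

```text
0.0 [ 0.2607 -0.5675  0.2305] [-3.0676 -0.671   0.0007]
top [-0.294   0.032   1.1328] [ 0.6138 -0.1055 -0.7824]
top slope_rack 0.67 [261.5 188.6] [0.7037 0.0672]
top cover_front 0.97 [277.3 189.7] [0.5497 0.0162]
top bar_mid 0.87 [271.1 202.6] [0.6177 0.0409]
top bar_mid 0.56 [370.5 226.7] [ 0.4609 -0.2599]
top bar_end 0.6 [247.4 210.7] [0.598  0.1213]
top mark 0.55 [246.1 207. ] [0.6054 0.1235]
top mark 0.17 [214.1 184.3] [0.725  0.2242]
top wedge 0.67 [444.1 281.6] [ 0.2406 -0.4277]
top wedge 0.63 [373.5 220.9] [ 0.4939 -0.2802]
top wedge_grip 0.93 [457.2 263.9] [ 0.2749 -0.4741]
top wedge_grip 0.62 [370.3 230.6] [ 0.4383 -0.2524]
top step_block 0.63 [240.3 258.5] [0.4322 0.1584]
top step_block 0.48 [258.6 214.3] [0.5928 0.0874]
top step_block 0.41 [214.8 184.5] [0.7532 0.2273]
top block_grip 0.82 [243.6 262.1] [0.3999 0.1464]
top block_grip 0.67 [259.9 213.3] [0.5742 0.0815]
top parts_tray 0.89 [374.1 223.6] [ 0.4851 -0.2801]
top parts_tray 0.36 [263.4 189.4] [0.6988 0.0611]
top parts_tray 0.24 [262.1 215.6] [0.5852 0.0765]
top timer 0.59 [263.1 212.7] [0.5967 0.0721]
top timer 0.
[... 447 characters left out ...]
 0.83 [354.6 249.7] [ 0.4993 -0.2833]
scene wedge 0.62 [323.  320.5] [ 0.2328 -0.4362]
scene wedge 0.26 [289.9 190.3] [0.6045 0.1184]
scene wedge_grip 0.94 [345.7 312.5] [ 0.2636 -0.4753]
scene wedge_grip 0.58 [331.5 242.6] [ 0.4426 -0.2482]
scene step_block 0.79 [293.5 195. ] [0.5945 0.0877]
scene step_block 0.61 [242.8 203.6] [0.4296 0.1474]
scene block_grip 0.59 [292.9 188.6] [0.5876 0.0828]
scene block_grip 0.59 [238.1 198.4] [0.4089 0.1417]
scene parts_tray 0.71 [353.3 252.9] [ 0.4883 -0.2889]
scene parts_tray 0.51 [290.7 179.4] [0.668 0.189]
scene timer 0.44 [375.1 199.4] [ 0.7798 -0.1142]
scene bottle 0.56 [297.3 171.2] [0.7335 0.2283]
scene bottle 0.28 [373.9 201.6] [ 0.7646 -0.1222]
```

View pics/top0.png

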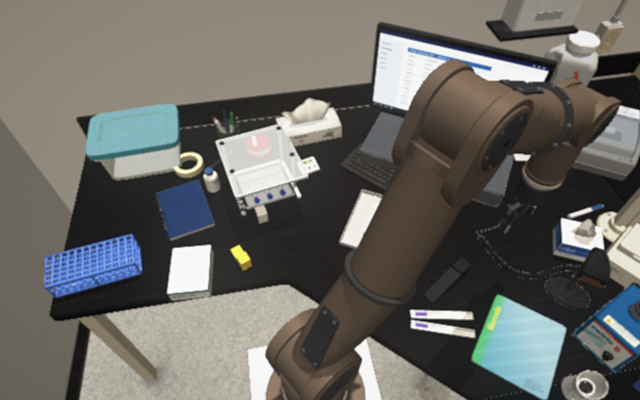

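View pics/scene0.png

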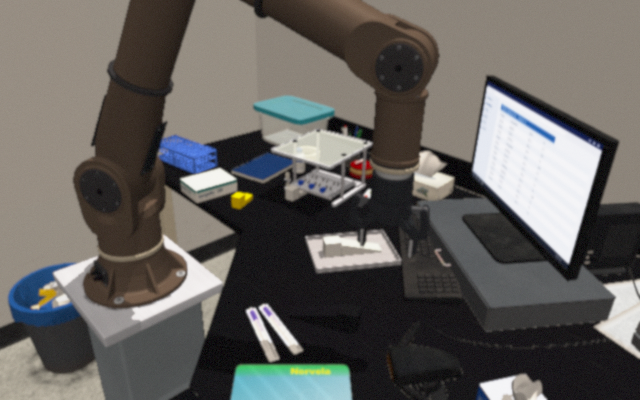

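The white wedge (scene ≈(354,250), in the steel tray; grip end ≈(331,243)) fits. The black one (top ≈(445,280), scene ≈(323,320)) does not. The white step block under the bar (top ≈(260,213), scene ≈(293,192)) fits. The yellow one (top ≈(241,258), scene ≈(242,200)) does not. I'll compute the hover over the wedge and confirm with a crop.

```bash
cat >> h.py <<'E'
np.set_printoptions(precision=4,suppress=True)
def pose(yaw,tilt):
    return R.from_euler("z",yaw,degrees=True)*R.from_euler("x",180,degrees=True)*R.from_euler("y",tilt,degrees=True)
def go(G,yaw,tilt,back=0.,label=""):
    "slide / delta_rot that bring the grasp point to G, 'back' m behind along tool z"
    s=robot.get_state(); R0=R.from_rotvec(s["tcp_rot"]); Rt=pose(yaw,tilt)
    p=np.array(G)+Rt.apply([0,0,0.019-back])
    print(label,"slide",np.round(R0.inv().apply(p-s["tool_pos"])*1000,1),"rot",np.round((R0.inv()*Rt).as_rotvec(degrees=True),2),"tcp",p)
def st():
    s=robot.get_state(); Rm=R.from_rotvec(s["tcp_rot"]).as_matrix()
    print("t",s["clock"],"tcp",s["tool_pos"],"grasp",s["tool_pos"]-.019*Rm[:,2],"yaw",np.degrees(np.arctan2(-Rm[0,1]*-1,-Rm[1,1])) ,"tilt",np.degrees(np.arccos(-Rm[2,2])),"F",s["ft_force"],"w",s["grip_width"],s["grasp_force"],"q",np.array(s["joint_positions"]))
E
python3 - <<'E'
from h import *
snap("scene","wedgecrop",(220,150,420,290),4)
st(); go([.441,-.25,.033],-30,38,.15,"hover")
E
```

```text
t 1.35 tcp [ 0.261  -0.5679  0.2313] grasp [ 0.261  -0.5679  0.2503] yaw 24.682231023564547 tilt 0.001000247842396257 F [ 0.3629 -0.396  -0.6371] w 0.08514141822156636 0.0 q [ 1.0374  0.4345  0.025   1.5732 -0.0116  1.134  -0.075 ]
hover slide [ 249.7 -279.5   95.1] rot [-18.11  35.03  52.6 ] tcp [ 0.3712 -0.2097  0.1362]
```

View pics/wedgecrop.png

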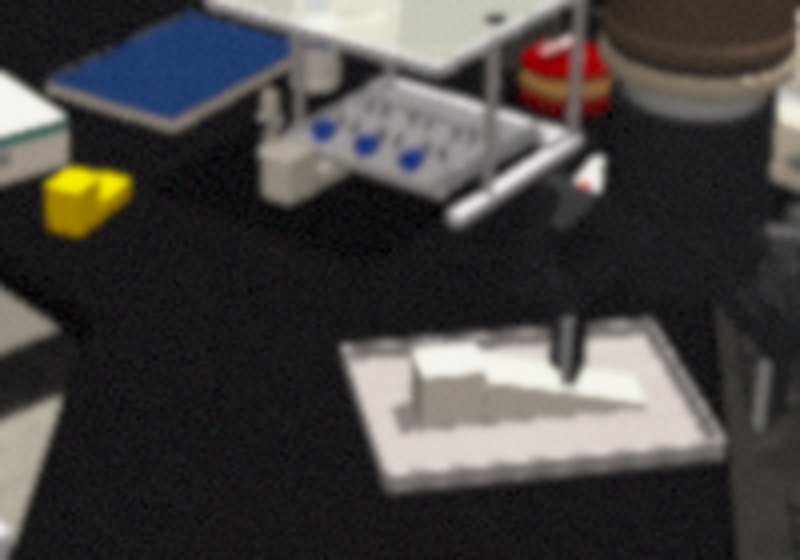

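The crop shows the white wedge in the tray (grip block at crop (445,380), thin end at (640,400)) and the white step block under the bar at (290,175). Both are the ones meant. Moving to hover.

Call:
play_rows --slide '[[250, -280, 60], [250, -280, 60], [250, -280, 60], [250, -280, 60], [250, -280, 60], [250, -280, 95], [250, -280, 95], [250, -280, 95]]' --delta_rot '[[-18, 35, 52.6], [-18, 35, 52.6], [-18, 35, 52.6], [-18, 35, 52.6], [-18, 35, 52.6], [-18, 35, 52.6], [-18, 35, 52.6], [-18, 35, 52.6]]' --jaw '[0, 0, 0, 0, 0, 0, 0, 0]'

```text
clock: 2.15
tool_pos: [0.3487, -0.2547, 0.1817]
tcp_rot: [2.849, -0.562, 0.865]
ft_force: [0.7, 1.0, 0.3]
grip_width: 0.0855
grasp_force: 0.0
```

```bash
python3 - <<'E'
from h import *
st()
snap("wrist","w1"); P=robot.camera_params("wrist"); print(np.array(P["extrinsics"]),P["fx"])
for t,z in [("wedge",.003),("wedge_grip",.033),("parts_tray",0)]:
    for d in robot.landmark_of("wrist",t)[:2]: print(t,round(d["score"],2),np.round(d["centre"],1),ray("wrist",d["centre"],z))
E
```

```text
t 2.15 tcp [ 0.3487 -0.2547  0.1817] grasp [ 0.3389 -0.2507  0.1975] yaw -22.315638919003668 tilt 33.76133956086676 F [0.6862 0.9513 0.2704] w 0.08546891771433854 0.0 q [ 0.8862 -0.0201 -0.2641  2.5233 -1.1459  0.1465 -0.2376]
[[-0.387  -0.8907  0.2385  0.3371]
 [-0.922   0.3763 -0.0909 -0.2473]
 [-0.0088 -0.2551 -0.9669  0.3466]
 [ 0.      0.      0.      1.    ]] 294.304666280704
wedge 0.95 [298.6 149.5] [ 0.4922 -0.2791  0.003 ]
wedge 0.68 [503.1 297.6] [ 0.2403 -0.4242  0.003 ]
wedge_grip 0.88 [285.9 188.9] [ 0.4409 -0.2483  0.033 ]
wedge_grip 0.86 [547.9 256.2] [ 0.2676 -0.4774  0.033 ]
parts_tray 0.8 [299.7 154.4] [ 0.4888 -0.282   0.    ]
```

View pics/w1.png

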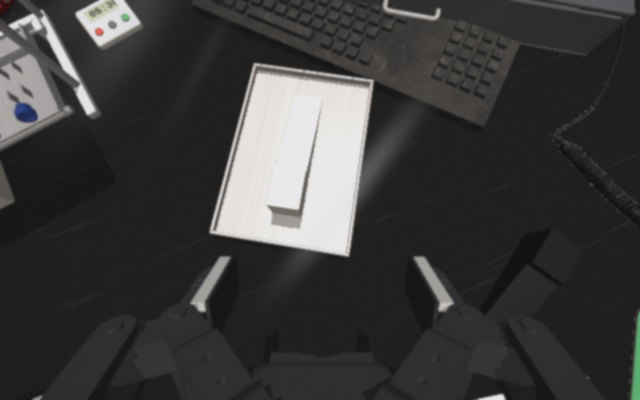

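The wrist view shows the wedge in the tray with its grip block at (286,190) and thin end at (310,98), the black look-alike at (530,270), and the timer at (108,20). The arm is near joint limits this close to the base, so I'll approach further out.

```bash
python3 - <<'E'
from h import *
for b in (.08,0): go([.4405,-.2485,.034],-31,37,b,str(b))
E
```

```text
0.08 slide [-16.8 -47.  108.5] rot [-5.04  3.23  7.21] tcp [ 0.409  -0.2296  0.0827]
0 slide [-12.8 -39.8 188.1] rot [-5.04  3.23  7.21] tcp [ 0.4503 -0.2544  0.0188]
```

Call:
play_rows --slide '[[-17, -47, 60], [-17, -47, 108], [-17, -47, 108], [-17, -47, 108], [-17, -47, 108], [-17, -47, 108]]' --delta_rot '[[-5, 3.2, 7.2], [-5, 3.2, 7.2], [-5, 3.2, 7.2], [-5, 3.2, 7.2], [-5, 3.2, 7.2], [-5, 3.2, 7.2]]' --jaw '[0, 0, 0, 0, 0, 0]'

```text
clock: 2.95
tool_pos: [0.3389, -0.2024, 0.1873]
tcp_rot: [2.749, -0.763, 0.869]
ft_force: [-0.1, -0.5, 0.2]
grip_width: 0.0854
grasp_force: 0.0
```

```bash
python3 - <<'E'
from h import *
st()
robot.get_image("wrist")
for t,z in [("wedge",.003),("wedge_grip",.033)]:
    for d in robot.landmark_of("wrist",t)[:1]: print(t,round(d["score"],2),np.round(d["centre"],1),ray("wrist",d["centre"],z))
for tl in (37,33): go([.4405,-.2485,.034],-31,tl,0,str(tl))
E
```

```text
t 2.95 tcp [ 0.3389 -0.2024  0.1873] grasp [ 0.3295 -0.1968  0.2028] yaw -30.96751503511007 tilt 35.03725689517707 F [-0.0877 -0.4599  0.1731] w 0.08544899400748462 0.0 q [ 1.6393 -0.162  -1.1145  2.5671 -1.3136  0.1183 -0.3524]
wedge 0.87 [530.1 242.3] [ 0.241  -0.4304  0.003 ]
wedge_grip 0.68 [ 15.  208.3] [0.5743 0.0589 0.033 ]
37 slide [  3.1 -12.8 208.2] rot [-0.14  1.93 -0.07] tcp [ 0.4503 -0.2544  0.0188]
33 slide [  1.7 -12.8 208.2] rot [-0.14 -2.07 -0.06] tcp [ 0.4494 -0.2538  0.0181]
```

The combined turn wound the elbow up against its joint limits. I'll identify the kinematics from the recorded states so I can plan feasible postures.

```bash
cat > kin.py <<'E'
import numpy as np, itertools
from scipy.spatial.transform import Rotation as R
from scipy.optimize import least_squares
def fk(q,p,s):
    # p: y0,h,L1,a1,L2,a2,L3,a3,c7
    y0,h,L1,a1,L2,a2,L3,a3,c7=p; Z=lambda a:R.from_euler("z",a); Y=lambda a:R.from_euler("y",a)
    r=Z(y0+s[0]*q[0]); t=np.array([0,0,h])
    r=r*Y(q[1])*Z(s[1]*q[2]); t=t+r.apply([a1,0,L1])
    r=r*Y(q[3]); t=t+r.apply([a2,0,L2]); r=r*Z(s[2]*q[4])*Y(q[5])
    t=t+r.apply([a3,0,L3]); r=r*Z(s[3]*q[6]+c7); return t,r
E
python3 - <<'E'
from kin import *
D=[([1.0374,.4345,.025,1.5732,-.0116,1.134,-.075],[.2610,-.5679,.2313],[-3.0676,-.671,.0007]),
([.8862,-.0201,-.2641,2.5233,-1.1459,.1465,-.2376],[.3487,-.2547,.1817],[2.849,-.562,.865]),
([1.6393,-.162,-1.1145,2.5671,-1.3136,.1183,-.3524],[.3389,-.2024,.1873],[2.749,-.763,.869])]
res=[]
for s in itertools.product([1,-1],repeat=4):
  for y0,c in itertools.product(np.arange(4)*1.57,repeat=2):
    f=lambda p:np.concatenate([np.r_[fk(q,p,s)[0]-np.array(t),.3*(R.from_rotvec(v).inv()*fk(q,p,s)[1]).as_rotvec()] for q,t,v in D])
    o=least_squares(f,[y0,.35,.4,0,.4,0,.25,0,c],max_nfev=60); res.append((o.cost,s,o.x))
res.sort(key=lambda a:a[0])
for r in res[:4]: print(r[0],r[1],np.round(r[2],4))
E
```

```text
0.0002484832691649802 (-1, -1, -1, -1) [-0.0779  0.1053  0.7909 -0.1273  0.3762 -0.0485  0.53   -0.0465  1.5021]
0.00024848326916498037 (-1, -1, -1, -1) [-0.0779  0.1053  0.7909 -0.1273  0.3762 -0.0485  0.53   -0.0465  1.5021]
0.00024848326916498156 (-1, -1, -1, -1) [ 6.2053  0.1053  0.7909 -0.1273  0.3762 -0.0485  0.53   -0.0465  1.5021]
0.00024848326916498395 (-1, -1, -1, -1) [-0.0779  0.1053  0.7909 -0.1273  0.3762 -0.0485  0.53   -0.0465  1.5021]
```

```bash
cat > kin.py <<'E'
import numpy as np, itertools
from scipy.spatial.transform import Rotation as R
from scipy.optimize import least_squares
Z=lambda a:R.from_euler("z",a); Y=lambda a:R.from_euler("y",a)
def fk(q,p):
    y0,h,a0,b0,L1,a1,b1,L2,a2,b2,L3,a3,b3,c7=p
    r=Z(y0-q[0]); t=r.apply([a0,b0,h])
    r=r*Y(q[1])*Z(-q[2]); t=t+r.apply([a1,b1,L1])
    r=r*Y(q[3]); t=t+r.apply([a2,b2,L2]); r=r*Z(-q[4])*Y(q[5])
    t=t+r.apply([a3,b3,L3]); r=r*Z(-q[6]+c7); return t,r
D=[([1.0374,.4345,.025,1.5732,-.0116,1.134,-.075],[.2610,-.5679,.2313],[-3.0676,-.671,.0007]),
([.8862,-.0201,-.2641,2.5233,-1.1459,.1465,-.2376],[.3487,-.2547,.1817],[2.849,-.562,.865]),
([1.6393,-.162,-1.1145,2.5671,-1.3136,.1183,-.3524],[.3389,-.2024,.1873],[2.749,-.763,.869])]
def fit(D):
    def f(p):
        e=[.002*np.array([p[0],0,*p[2:4],0,*p[5:7],0,*p[8:10],0,*p[11:13]])]
        for q,t,v in D:
            T,r=fk(q,p); e.append(np.r_[T-np.array(t),.3*(R.from_rotvec(v).inv()*r).as_rotvec()])
        return np.concatenate(e)
    return least_squares(f,[0,.35,0,0,.4,0,0,.4,0,0,.25,0,0,1.57]),f
E
python3 - <<'E'
from kin import *
o,f=fit(D); print(o.cost,np.round(o.x,4)); print(np.round(f(o.x)[12:].reshape(-1,6),4))
E
```

```text
1.2377433457234178e-07 [ 2.0000e-04  2.4590e-01  3.5000e-03 -3.2700e-02  5.6230e-01  2.5000e-03
 -9.6000e-03  4.1710e-01 -8.8000e-03 -9.6000e-03  3.5530e-01  1.8000e-03
 -1.9000e-03  1.5711e+00]Traceback (most recent call last):
  File "<stdin>", line 2, in <module>
ValueError: cannot reshape array of size 19 into shape (6)
```

```bash
cat >> kin.py <<'E'
lo=np.array([-2.62,-.44,-1.27,.08,-1.32,.12,-2.74]); hi=np.array([2.62,2.09,1.32,2.57,4.46,2,2.74])
def pose(yaw,tilt,flip=0):
    return Z(np.radians(yaw))*R.from_euler("x",180,degrees=True)*R.from_euler("y",tilt,degrees=True)*R.from_euler("z",180*flip,degrees=True)
def ik(P,G,Rt,n=20,seed=0):
    p=np.array(G)+Rt.apply([0,0,.019]); rng=np.random.default_rng(seed); best=None
    mid=(lo+hi)/2
    def f(q):
        T,r=fk(q,P); m=np.maximum(0,.15-np.minimum(q-lo,hi-q))
        return np.r_[10*(T-p),3*(Rt.inv()*r).as_rotvec(),.02*m,.001*np.array([0,0,q[2],0,q[4],0,0])]
    for i in range(n):
        o=least_squares(f,rng.uniform(lo+.05,hi-.05),bounds=(lo,hi),max_nfev=200)
        if best is None or o.cost<best.cost: best=o
    T,r=fk(best.x,P)
    return best.x,1000*np.linalg.norm(T-p),np.degrees((Rt.inv()*r).magnitude()),np.min(np.minimum(best.x-lo,hi-best.x))
E
python3 - <<'E'
from kin import *
np.set_printoptions(precision=2,suppress=True)
P=fit(D)[0].x
G=[.4405,-.2485,.034]
for tl in (37,30,20,10):
  for fl in (0,1): print("tray",tl,fl,*ik(P,G,pose(-31,tl,fl)))
ry=13; c,s=np.cos(np.radians(ry)),np.sin(np.radians(ry)); O=np.array([.704,.06])
for rx in (-129,-230):
  g=np.r_[O+np.array([rx*c+30*s,rx*s-30*c])/1000,.031]
  for tl in (40,30):
    for fl in (0,1): print("rack",rx,g,tl,fl,*ik(P,g,pose(ry,tl,fl)))
E
```

```text
tray 37 0 [ 1.11  0.84 -1.13  2.56  2.19  1.04  2.46] 0.001429028922289487 0.00030561451511257884 0.0075956607563338885
tray 37 1 [ 1.11  0.84 -1.13  2.56  2.19  1.04 -0.68] 0.0014290289748866772 0.00030561452940832155 0.007595660943729321
tray 30 0 [ 1.09  0.72 -1.03  2.47  2.03  0.78  2.59] 0.0005167688228319282 0.00012391935818291603 0.09719324129652929
tray 30 1 [ 1.14  0.78 -1.12  2.47  1.98  0.85 -0.49] 0.0005184386937206345 0.000130512831023831 0.10060663005078396
tray 20 0 [ 0.49  0.47 -0.16  2.38  1.93  0.14  2.63] 0.003742492724278569 0.0013278646408991699 0.021039369252462137
tray 20 1 [ 0.77  0.52 -0.52  2.36  1.66  0.31 -0.23] 0.00017025209342762208 6.279435923042173e-05 0.19435787203049343
tray 10 0 [ 0.46  0.49 -0.09  2.23  0.27  0.26 -1.99] 0.0001018411242668096 3.590775750877979e-05 0.14189239217813404
tray 10 1 [ 0.46  0.49 -0.09  2.23  0.27  0.26  1.16] 0.0001018461504765644 3.591142950928067e-05 0.14189162757435475
rack -129 [0.59 0.   0.03] 40 0 [ 0.64  0.81 -0.91  2.4   2.52  0.68  2.59] 5.8972531921344045e-05 3.0319566075643197e-05 0.1470924733871395
rack -129 
[... 269 characters left out ...]
ack -129 [0.59 0.   0.03] 30 1 [ 0.67  0.79 -1.01  2.27  1.96  0.57 -0.05] 8.539963513992156e-05 4.028626224111056e-05 0.2563327992159463
rack -230 [ 0.49 -0.02  0.03] 40 0 [ 0.87  0.88 -1.14  2.57  2.43  0.8   2.74] 8.303500218556163 1.677461560703648 4.440892098500626e-16
rack -230 [ 0.49 -0.02  0.03] 40 1 [ 0.93  0.98 -1.27  2.57  2.32  0.9  -0.26] 7.515003860426981 1.5407969568879025 2.220446049250313e-16
rack -230 [ 0.49 -0.02  0.03] 30 0 [ 0.64  0.63 -0.83  2.51  2.41  0.49  2.6 ] 0.0008069816948587981 0.00017704352968763557 0.06385772301790782
rack -230 [ 0.49 -0.02  0.03] 30 1 [ 0.82  0.78 -1.12  2.49  2.12  0.66 -0.21] 0.0007767577308337891 0.00019066770413834124 0.07609009722153681
```

```bash
cat >> kin.py <<'E'
def jac(q,P):
    J=np.zeros((6,7)); T0,r0=fk(q,P)
    for i in range(7):
        d=np.array(q,float); d[i]+=1e-5; T,r=fk(d,P)
        J[:3,i]=(T-T0)/1e-5; J[3:,i]=(r*r0.inv()).as_rotvec()/1e-5
    return J
def track(q,P,goals,w=.3,step=(.005,.86),lam=.02,null=0.,qn=None):
    "min-norm DLS tracking through (pos,Rot) goals, one after another, clipped at limits"
    q=np.array(q,float)
    for p,Rt in goals:
        for k in range(160):
            T,r=fk(q,P); e=np.array(p)-T; a=(Rt*r.inv()).as_rotvec()
            if np.linalg.norm(e)<1e-4 and np.linalg.norm(a)<1e-3: break
            e=e*min(1,step[0]/(np.linalg.norm(e)+1e-9)); a=a*min(1,np.radians(step[1])/(np.linalg.norm(a)+1e-9))
            J=jac(q,P); W=np.diag([1,1,1,w,w,w]); J=W@J
            Ji=J.T@np.linalg.inv(J@J.T+lam**2*np.eye(6)); dq=Ji@W@np.r_[e,a]
            if null: dq+=(np.eye(7)-Ji@J)@(null*((lo+hi)/2-q if qn is None else qn-q))
            q=np.clip(q+dq,lo,hi)
    T,r=fk(q,P); return q,1000*np.linalg.norm(T-p),np.degrees((Rt*r.inv()).magnitude())
E
python3 - <<'E'
from kin import *
np.set_printoptions(precision=3,suppress=True)
P=fit(D)[0].x
R0=R.from_rotvec(D[0][2]); p=np.array(D[0][1])+R0.apply([.25,-.28,.06]); Rt=R0*R.from_rotvec([-18,35,52.6],degrees=True)
print("observed",D[1][0])
for n,qn in ((0,None),(.01,None),(.01,np.array(D[0][0]))): print(n,*track(D[0][0],P,[(p,Rt)],null=n,qn=qn))
# from now: alternatives to the flip=1 grasp
q=D[2][0]; G=np.array([.4405,-.2485,.034])
def tcp(G,Rt): return np.array(G)+Rt.apply([0,0,.019]),Rt
Rt=pose(-31,30,1); Q=pose(-31,0,1)
up=G+[0,0,.2]
for n in (0,.01):
  print("from now",*track(q,P,[tcp(up,pose(-31,0)),tcp(up,pose(-70,0)),tcp(up,pose(-120,0)),tcp(up,pose(-170,0)),tcp(up,Q),tcp(up+[.05,0,0],pose(-31,30,1)),tcp(G,Rt)],null=n))
E
```

```text
observed [0.8862, -0.0201, -0.2641, 2.5233, -1.1459, 0.1465, -0.2376]
0 [ 0.939 -0.024 -0.592  2.539  0.711  0.12  -2.434] 17.42430603987369 6.960158737751758
0.01 [ 0.546 -0.029 -0.259  2.57   1.347  0.12  -2.74 ] 2.5128498669087826 22.095963630722284
0.01 [ 0.871 -0.022 -0.49   2.542  0.15   0.12  -1.843] 26.660352210285122 9.470298912889204
from now [ 1.607  0.949 -0.985  2.288 -1.32   0.12  -1.816] 21.698149291692044 68.18483872253121
from now [ 0.429  0.472  0.059  2.332 -1.32   0.12  -2.684] 1.8564671552880259 45.86267035441284
```

```bash
python3 - <<'E'
from kin import *
np.set_printoptions(precision=3,suppress=True)
P=fit(D)[0].x
def tcp(G,Rt): return np.array(G)+Rt.apply([0,0,.019]),Rt
G=np.array([.4405,-.2485,.034])
for tl in (30,33):
  Rt=pose(-31,tl,1); h=G-Rt.apply([0,0,.09])+[0,0,.03]
  qt,*e=ik(P,h,Rt); print(tl,"hover q",qt,e, "grasp", ik(P,G,Rt)[0])
  for nm,q0 in (("start",D[0][0]),("now",D[2][0])):
    q0=np.array(q0); N=8; way=[fk(q0+(qt-q0)*k/N,P) for k in range(1,N+1)]
    print(nm,"path z",np.array([w[0] for w in way])[:,2])
    for n,qn in ((0,None),(.01,None),(.01,np.array(D[0][0]))):
      print("  ",n,*track(q0,P,way,null=n,qn=qn),"-> grasp",*track(q0,P,way+[tcp(G,Rt)],null=n,qn=qn))
E
```

```text
30 hover q [ 1.191  0.293 -1.028  2.469  1.605  0.395 -0.223] [np.float64(0.0005893078875238103), np.float64(0.00015753155523487566), np.float64(0.10068721356975185)] grasp [ 1.141  0.777 -1.121  2.469  1.983  0.851 -0.489]
start path z [0.203 0.183 0.169 0.16  0.152 0.145 0.137 0.125]
   0 [ 0.513  0.164 -0.229  2.512  1.824  0.163 -0.458] 0.056126655701249764 0.017683943437389042 -> grasp [ 0.766  0.552 -0.553  2.496  2.336  0.525 -0.918] 0.030703001163272386 0.007665652392706094
   0.01 [ 0.474  0.161 -0.184  2.514  1.843  0.155 -0.478] 0.09798202963398409 0.033709894530595474 -> grasp [ 0.772  0.553 -0.561  2.495  2.328  0.528 -0.91 ] 0.06728677990179767 0.02089339113148997
   0.01 [ 0.899  0.21  -0.669  2.486  1.668  0.263 -0.298] 0.09995397944790221 0.035530754043204285 -> grasp [ 0.99   0.647 -0.87   2.479  2.112  0.673 -0.659] 0.06357135337016002 0.02210827154891139
now path z [0.172 0.156 0.142 0.129 0.121 0.117 0.119 0.125]
   0 [ 1.04   0.241 -0.836  2.478  1.636  0.316 -0.261] 0.03134562080180943 0.010075555620893718 -> grasp [ 1.007  0.658 -0.895  2.478  2.098  0.688 -0.
[... 1286 characters left out ...]
] 0.07134240926946661 0.024938079083958887
now path z [0.166 0.146 0.128 0.114 0.106 0.105 0.11  0.124]
   0 [ 1.09   0.266 -0.918  2.529  1.898  0.388 -0.533] 0.0166181527591776 0.005884509523434382 -> grasp [ 1.006  0.688 -0.913  2.518  2.194  0.779 -0.735] 0.02285942567835514 0.007739308277522845
   0.01 [ 0.552  0.173 -0.289  2.563  2.232  0.241 -0.88 ] 0.09918292978128909 0.03929812004466801 -> grasp [ 0.723  0.565 -0.51   2.539  2.473  0.608 -1.065] 0.04965944827942314 0.018808933913647408
   0.01 [ 0.862  0.211 -0.644  2.542  2.025  0.307 -0.669] 0.09766580438135877 0.039434383469394825 -> grasp [ 0.953  0.655 -0.833  2.522  2.243  0.735 -0.796] 0.0688916035281891 0.024771969754744428
```

```bash
cat >> kin.py <<'E'
def rows(goals,R0=None,p0=None):
    "prints slide/delta_rot rows from the current pose through goals [(pos,Rot)]"
    from rig import robot
    s=robot.get_state()
    if R0 is None: R0=R.from_rotvec(s["tcp_rot"]); p0=np.array(s["tool_pos"])
    sl=[[round(float(v)) for v in R0.inv().apply(p-p0)*1000] for p,_ in goals]
    dr=[[round(float(v),1) for v in (R0.inv()*r).as_rotvec(degrees=True)] for _,r in goals]
    print("slide",sl); print("rot",dr)
E
python3 - <<'E'
from kin import *
P=fit(D)[0].x; G=np.array([.4405,-.2485,.034]); Rt=pose(-31,30,1); h=G-Rt.apply([0,0,.09])+[0,0,.03]
qt=ik(P,h,Rt)[0]; q0=np.array(D[2][0]); np.save("qt.npy",qt)
way=[fk(q0+(qt-q0)*k/16,P) for k in range(1,17)]
print([round(np.degrees((way[i][1].inv()*way[i+1][1]).magnitude()),1) for i in range(15)],[round(1000*np.linalg.norm(way[i][0]-way[i+1][0])) for i in range(15)])
rows(way[:8])
E
```

```text
[np.float64(11.5), np.float64(11.5), np.float64(11.5), np.float64(11.5), np.float64(11.5), np.float64(11.4), np.float64(11.4), np.float64(11.4), np.float64(11.4), np.float64(11.3), np.float64(11.3), np.float64(11.3), np.float64(11.2), np.float64(11.2), np.float64(11.2)] [14, 13, 12, 10, 9, 8, 8, 9, 11, 13, 15, 18, 20, 23, 26]
slide [[-9, -13, 3], [-19, -23, 5], [-30, -29, 8], [-41, -33, 10], [-51, -34, 12], [-59, -32, 15], [-65, -28, 18], [-69, -22, 23]]
rot [[2.5, -1.8, -11.1], [4.9, -3.4, -22.3], [7.2, -4.8, -33.4], [9.5, -6.1, -44.6], [11.6, -7.2, -55.9], [13.4, -8.0, -67.2], [15.1, -8.6, -78.5], [16.4, -9.0, -89.8]]
```

Call:
play_rows --slide '[[-9, -13, 3], [-15, -18, 4], [-19, -23, 5], [-30, -29, 8], [-36, -31, 9], [-45, -33, 11], [-51, -34, 12], [-59, -32, 15]]' --delta_rot '[[1.8, -1.3, -8.1], [3.6, -2.6, -16.5], [5.3, -3.6, -24.6], [7.1, -4.7, -33], [8.8, -5.6, -41], [10.5, -6.5, -49.4], [11.8, -7.3, -57.4], [13.2, -7.9, -65.6]]' --jaw '[0, 0, 0, 0, 0, 0, 0, 0]'

```text
clock: 3.9
tool_pos: [0.3213, -0.1548, 0.1409]
tcp_rot: [2.736, 0.922, 0.491]
ft_force: [-1.3, 0.3, 0.6]
grip_width: 0.0855
grasp_force: 0.0
```

```bash
python3 - <<'E'
from kin import *
from rig import robot
np.set_printoptions(precision=3,suppress=True)
P=fit(D)[0].x; s=robot.get_state(); q=np.array(s["joint_positions"]); qt=np.load("qt.npy")
print(s["tool_pos"],s["tcp_rot"],q,qt, fk(q,P)[0])
n=int(np.ceil(np.degrees((fk(q,P)[1].inv()*fk(qt,P)[1]).magnitude())/8.2)); n=max(n,int(np.ceil(abs(qt-q).max()/.2))); print(n)
way=[fk(q+(qt-q)*k/n,P) for k in range(1,n+1)]
rows(way[:8])
E
```

```text
[ 0.321 -0.155  0.141] [2.736 0.922 0.491] [ 1.646  0.035 -1.229  2.521 -0.169  0.22  -0.34 ] [ 1.191  0.293 -1.028  2.469  1.605  0.395 -0.223] [ 0.321 -0.162  0.142]
14
slide [[-8, 4, 2], [-13, 3, 5], [-17, 4, 8], [-21, 7, 11], [-24, 12, 14], [-27, 18, 18], [-28, 26, 22], [-28, 35, 26]]
rot [[0.9, -0.7, -8.1], [1.7, -1.4, -16.3], [2.3, -2.2, -24.4], [2.7, -2.9, -32.5], [3.0, -3.7, -40.7], [3.1, -4.5, -48.8], [3.1, -5.3, -56.9], [2.8, -6.1, -65.0]]
```

Call:
play_rows --slide '[[-6, 2, 2], [-11, 1, 5], [-15, 2, 8], [-19, 5, 11], [-23, 11, 14], [-26, 18, 18], [-28, 26, 22], [-28, 35, 26]]' --delta_rot '[[0.9, -0.7, -8.1], [1.7, -1.4, -16.3], [2.3, -2.2, -24.4], [2.7, -2.9, -32.5], [3.0, -3.7, -40.7], [3.1, -4.5, -48.8], [3.1, -5.3, -56.9], [2.8, -6.1, -65.0]]' --jaw '[0, 0, 0, 0, 0, 0, 0, 0]'

```text
clock: 4.7
tool_pos: [0.3291, -0.202, 0.1201]
tcp_rot: [1.772, 2.158, 0.082]
ft_force: [-0.3, 0.3, 0.9]
grip_width: 0.0856
grasp_force: 0.0
```

```bash
cat >> kin.py <<'E'
import json,os
def log():
    from rig import robot
    s=robot.get_state(); L=json.load(open("log.json")) if os.path.exists("log.json") else []
    L.append([list(map(float,s[k])) for k in ("joint_positions","tool_pos","tcp_rot")]); json.dump(L,open("log.json","w"))
    A=D+[tuple(x) for x in L]; o,f=fit(A); return o.x,np.array(s["joint_positions"]),s
D.append(([1.646,.035,-1.229,2.521,-.169,.22,-.34],[.3213,-.1548,.1409],[2.736,.922,.491]))
E
python3 - <<'E'
from kin import *
np.set_printoptions(precision=3,suppress=True)
P,q,s=log(); print(P)
for d in D: print(fk(d[0],P)[0]-d[1])
G=np.array([.4405,-.2485,.034]); Rt=pose(-31,30,1); h=G-Rt.apply([0,0,.08])+[0,0,.03]
print(q,s["clock"],s["tool_pos"]); 
goal=(h+Rt.apply([0,0,.019]),Rt); g2=(G+Rt.apply([0,0,.019]),Rt)
print(*track(q,P,[goal]),*track(q,P,[goal,g2])); 
rows([goal,g2])
E
```

```text
[ 0.     0.272 -0.    -0.036  0.558 -0.    -0.008  0.428 -0.    -0.008
  0.366 -0.    -0.     1.571]
[-0. -0.  0.]
[0. 0. 0.]
[-0.  0.  0.]
[-0. -0. -0.]
[ 1.284  0.162 -0.972  2.48   0.741  0.292 -0.148] 4.7 [ 0.329 -0.202  0.12 ]
[ 1.03   0.284 -0.821  2.46   1.694  0.336 -0.297] 0.04593686435971975 0.014994593293707843 [ 1.007  0.668 -0.869  2.448  2.105  0.667 -0.617] 0.051408817102661715 0.013472402559545934
slide [[-42, 73, 34], [-45, 75, 141]]
rot [[-3.7, -9.4, -47.8], [-3.7, -9.4, -47.8]]
```

```bash
python3 - <<'E'
from kin import *
np.set_printoptions(precision=3,suppress=True)
P,q,s=log()
u=np.array([np.cos(np.radians(-31)),np.sin(np.radians(-31)),0])
G=np.array([.4405,-.2485,.034])-.006*u
ry=13; c,sn=np.cos(np.radians(ry)),np.sin(np.radians(ry)); O=np.array([.704,.06])
g=lambda rx,z:np.r_[O+np.array([rx*c+30*sn,rx*sn-30*c])/1000,z]
for tl in (33,35,37):
  Rt=pose(-31,tl,1); h=G-Rt.apply([0,0,.08])+[0,0,.03]; t=lambda G,Rt:(G+Rt.apply([0,0,.019]),Rt)
  Rr=pose(ry,tl,1); A=[t(h,Rt)]; 
  for nm,w in (("hover",[]),("grasp",[t(G,Rt)]),("lift",[t(G+[.03,0.02,.08],Rt)]),("rack out",[t(g(-230,.08),Rr)]),("low",[t(g(-230,.031),Rr)]),("in",[t(g(-125,.031),Rr)])):
    A+=w; q2,e,a=track(q,P,A); print(tl,nm,q2,round(e,1),round(a,1))
  rows(A[:2])
E
```

```text
33 hover [ 1.047  0.294 -0.865  2.523  1.96   0.4   -0.581] 0.0 0.0
33 grasp [ 0.988  0.686 -0.863  2.503  2.229  0.751 -0.751] 0.0 0.0
33 lift [ 0.915  0.427 -0.826  2.411  1.884  0.504 -0.522] 0.1 0.0
33 rack out [ 0.808  0.575 -0.984  2.475  2.271  0.425 -0.373] 0.0 0.0
33 low [ 0.776  0.753 -0.981  2.502  2.373  0.611 -0.413] 0.1 0.0
33 in [ 0.608  0.754 -0.858  2.28   2.221  0.486 -0.292] 0.0 0.0
slide [[-37, 66, 32], [-42, 71, 139]]
rot [[-5.0, -12.2, -47.7], [-5.0, -12.2, -47.7]]
35 hover [ 1.053  0.313 -0.891  2.558  2.083  0.464 -0.713] 0.0 0.0
35 grasp [ 0.972  0.703 -0.854  2.529  2.297  0.809 -0.819] 0.0 0.0
35 lift [ 0.912  0.437 -0.835  2.438  1.986  0.548 -0.629] 0.0 0.0
35 rack out [ 0.818  0.594 -0.991  2.5    2.384  0.47  -0.468] 0.0 0.0
35 low [ 0.775  0.769 -0.969  2.527  2.469  0.654 -0.489] 0.1 0.0
35 in [ 0.617  0.768 -0.862  2.304  2.332  0.522 -0.385] 0.0 0.0
slide [[-35, 65, 33], [-42, 72, 138]]
rot [[-5.8, -14.1, -47.6], [-5.8, -14.1, -47.6]]
37 hover [ 1.053  0.332 -0.913  2.57   2.152  0.524 -0.789] 11.5 0.4
37 grasp [ 0.961  0.726 -0.853  2.555  2.35   0.879 -0.872] 0.0 0.0
37 lift [ 0.917  0.456 -0.858  2.465  2.067  0.607 -0.713] 0.0 0.0
37 rack out [ 0.831  0.618 -1.002  2.525  2.472  0.524 -0.536] 0.0 0.0
37 low [ 0.778  0.792 -0.964  2.55   2.547  0.706 -0.543] 0.1 0.0
37 in [ 0.632  0.788 -0.874  2.327  2.421  0.568 -0.452] 0.0 0.0
slide [[-34, 63, 34], [-43, 72, 138]]
rot [[-6.7, -16.0, -47.6], [-6.7, -16.0, -47.6]]
```

Call:
play_rows --slide '[[-5, 9, 5], [-10, 18, 9], [-15, 28, 14], [-20, 37, 19], [-25, 46, 24], [-30, 56, 28], [-35, 65, 33], [-35, 65, 33]]' --delta_rot '[[-0.8, -2, -6.8], [-1.7, -4, -13.6], [-2.5, -6, -20.4], [-3.3, -8.1, -27.2], [-4.1, -10, -34], [-5, -12.1, -40.8], [-5.8, -14.1, -47.6], [-5.8, -14.1, -47.6]]' --jaw '[0, 0, 0, 0, 0, 0, 0, 0]'

```text
clock: 5.5
tool_pos: [0.4057, -0.2266, 0.1133]
tcp_rot: [0.685, 2.452, -0.213]
ft_force: [0.1, 1.0, -0.7]
grip_width: 0.0854
grasp_force: 0.0
```

```bash
python3 - <<'E'
from kin import *
from h import ray,snap,robot,proj
np.set_printoptions(precision=4,suppress=True)
P,q,s=log(); print(s["clock"],q,s["tool_pos"],s["tcp_rot"])
snap("wrist","w2")
for t,z in [("wedge",.003),("wedge_grip",.033)]:
    for d in robot.landmark_of("wrist",t)[:2]: print(t,round(d["score"],2),np.round(d["centre"],1),ray("wrist",d["centre"],z))
u=np.array([np.cos(np.radians(-31)),np.sin(np.radians(-31)),0])
G=np.array([.4405,-.2485,.034])-.006*u; Rt=pose(-31,35,1); print(proj("wrist",G))
rows([(G+Rt.apply([0,0,.019]),Rt)])
E
```

```text
5.5 [ 1.0193  0.3055 -0.8547  2.5592  2.0985  0.4542 -0.7379] [ 0.4057 -0.2266  0.1133] [ 0.6852  2.4517 -0.2129]
wedge 0.91 [319.  195.7] [ 0.4813 -0.2751  0.003 ]
wedge_grip 0.96 [319.4 187.9] [ 0.4388 -0.2483  0.033 ]
[np.float64(320.16641109601596), np.float64(185.50918454772025)]
slide [[16, 0, 105]]
rot [[-0.1, -0.1, -0.5]]
```

View pics/w2.png

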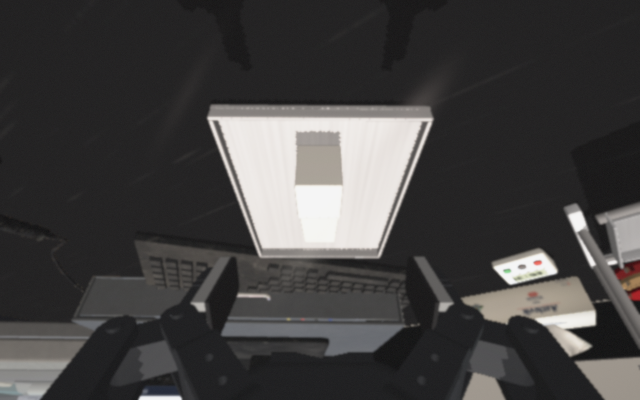

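The wedge is centred between the fingers (grip block at (319,170), thin end at (319,240)), and its axis lines up with the approach. Descending to grasp.

Call:
play_rows --slide '[[6, 0, 40], [12, 0, 80], [16, 0, 105], [16, 0, 105], [16, 0, 105], [16, 0, 105], [16, 0, 105], [16, 0, 105]]' --delta_rot '[[0, 0, 0], [0, 0, 0], [0, 0, 0], [0, 0, 0], [0, 0, 0], [0, 0, 0], [0, 0, 0], [0, 0, 0]]' --jaw '[0, 0, 0, 0.3, 1, 1, 1, 1]'

```text
clock: 6.45
tool_pos: [0.4449, -0.2509, 0.021]
tcp_rot: [0.687, 2.448, -0.216]
ft_force: [-3.2, 1.2, 6.5]
grip_width: 0.0352
grasp_force: 60.4
```

```bash
python3 - <<'E'
from kin import *
from h import st
P,q,s=log(); st()
ry=13; c,sn=np.cos(np.radians(ry)),np.sin(np.radians(ry)); O=np.array([.704,.06])
g=lambda rx,z:np.r_[O+np.array([rx*c+30*sn,rx*sn-30*c])/1000,z]
p0=np.array(s["tool_pos"]); R0=R.from_rotvec(s["tcp_rot"]); G0=p0-R0.apply([0,0,.019]); print(G0)
yaw0=-31
t=lambda G,yaw:(np.array(G)+pose(yaw,35,1).apply([0,0,.019]),pose(yaw,35,1))
E=g(-290,.11); print(E)
rows([t(G0+[0,0,.06],yaw0)]+[t(G0+[0,0,.075]+(E-G0-[0,0,.075])*k/5,yaw0+(13+31)*k/5) for k in (0,1,2,3,4,5)])
for r in (-230,-250,-290):
  print(r,ik(P,g(r,.11),pose(13,35,1)), track(q,P,[t(G0+[0,0,.07],yaw0),t(g(r,.11),13)]))
E
```

```text
t 6.45 tcp [ 0.4449 -0.2509  0.021 ] grasp [ 0.4356 -0.2453  0.0365] yaw 148.6809376176917 tilt 35.12471126953989 F [-3.193   1.1997  6.4533] w 0.03520983287984549 60.396666526794434 q [ 0.9601  0.6895 -0.8403  2.5297  2.2988  0.8001 -0.8349]
[ 0.4356 -0.2453  0.0365]
[ 0.4282 -0.0345  0.11  ]
slide [[-34, 0, -49], [-43, 0, -61], [-24, 37, -74], [-4, 74, -88], [15, 111, -101], [35, 147, -115], [55, 184, -128]]
rot [[-0.1, 0.1, -0.3], [-0.1, 0.1, -0.3], [-5.2, 0.1, -7.5], [-10.3, 0.1, -14.7], [-15.3, 0.1, -21.9], [-20.4, 0.1, -29.1], [-25.4, 0.1, -36.3]]
-230 (array([ 0.9348,  0.5506, -1.125 ,  2.4711,  2.1575,  0.4144, -0.2541]), np.float64(0.000577037213698167), np.float64(0.00016227809619535956), np.float64(0.0988920219941174)) (array([ 0.8322,  0.4762, -0.971 ,  2.477 ,  2.3547,  0.3365, -0.471 ]), np.float64(0.009834706783963181), np.float64(0.003995898524577054))
-250 (array([ 0.9658,  0.5257, -1.1274,  2.51  ,  2.2302,  0.4005, -0.3225]), np.float64(0.0009479081906335246), np.float64(0.00024691526529845817), np.float64(0.05997477842724619)) (array([ 0.8847,  0.4672, -1.0063,  2.5146,  2.3972,  0.344 , -0.5027]), np.float64(0.011683024680108414), np.float64(0.004742221190124235))
-290 (array([ 1.1236,  0.553 , -1.27  ,  2.57  ,  2.166 ,  0.4317, -0.2274]), np.float64(1.8918341285563403), np.float64(0.4392948022128878), np.float64(2.220446049250313e-16)) (array([ 0.9953,  0.4435, -1.0685,  2.57  ,  2.4817,  0.3389, -0.5572]), np.float64(9.719852950632639), np.float64(0.36602523826049727))
```

Call:
play_rows --slide '[[-22, 0, -31], [-43, 0, -61], [-43, 0, -61]]' --delta_rot '[[0, 0, 0], [0, 0, 0], [0, 0, 0]]' --jaw '[1, 1, 1]'

```text
clock: 6.75
tool_pos: [0.4473, -0.2517, 0.1003]
tcp_rot: [0.683, 2.441, -0.22]
ft_force: [-0.1, -0.7, -1.9]
grip_width: 0.0354
grasp_force: 60.6
```

```bash
python3 - <<'E'
from kin import *
from h import st
P,q,s=log(); st()
ry=13; c,sn=np.cos(np.radians(ry)),np.sin(np.radians(ry)); O=np.array([.704,.06])
g=lambda rx,z:np.r_[O+np.array([rx*c+30*sn,rx*sn-30*c])/1000,z]
p0=np.array(s["tool_pos"]); R0=R.from_rotvec(s["tcp_rot"]); G0=p0-R0.apply([0,0,.019])
t=lambda G,yaw:(np.array(G)+pose(yaw,35,1).apply([0,0,.019]),pose(yaw,35,1))
E=g(-245,.11); print(G0,E)
rows([t(G0+(E-G0)*k/6,-31+44*k/6) for k in range(1,7)])
E
```

```text
t 6.75 tcp [ 0.4473 -0.2517  0.1003] grasp [ 0.4379 -0.2459  0.1158] yaw 148.7142201729977 tilt 35.583381862426194 F [-0.1427 -0.6855 -1.9207] w 0.035410613352158005 60.630598068237305 q [ 0.9967  0.4125 -0.8276  2.4794  2.1024  0.5116 -0.6841]
[ 0.4379 -0.2459  0.1158] [ 0.472  -0.0243  0.11  ]
slide [[12, 36, -8], [25, 72, -15], [37, 108, -23], [50, 143, -31], [63, 179, -39], [76, 215, -47]]
rot [[-4.4, 0.6, -6.2], [-8.6, 0.6, -12.2], [-12.9, 0.6, -18.2], [-17.1, 0.6, -24.2], [-21.4, 0.6, -30.2], [-25.6, 0.5, -36.1]]
```

Call:
play_rows --slide '[[12, 36, -8], [25, 72, -15], [37, 108, -23], [50, 143, -31], [63, 179, -39], [76, 215, -47], [76, 215, -47], [76, 215, -47]]' --delta_rot '[[-4.4, 0.3, -6.2], [-8.6, 0.3, -12.2], [-12.9, 0.3, -18.2], [-17.1, 0.3, -24.2], [-21.4, 0.3, -30.2], [-25.6, 0.3, -36.1], [-25.6, 0.3, -36.1], [-25.6, 0.3, -36.1]]' --jaw '[1, 1, 1, 1, 1, 1, 1, 1]'

```text
clock: 7.55
tool_pos: [0.4806, -0.021, 0.0893]
tcp_rot: [-0.282, 2.52, 0.098]
ft_force: [-0.9, 0.5, -1.1]
grip_width: 0.0355
grasp_force: 60.7
```

```bash
python3 - <<'E'
from kin import *
from h import st,ray,snap,robot
np.set_printoptions(precision=4,suppress=True)
P,q,s=log(); st()
snap("wrist","w3"); 
for t,z in [("bar_mid",.021),("bar_end",.021),("mark",.0325),("step_block",0),("block_grip",.028),("cover_front",.16),("slope_rack",0),("wedge_grip",.1)]:
    for d in robot.landmark_of("wrist",t)[:1]: print(t,round(d["score"],2),np.round(d["centre"],1),ray("wrist",d["centre"],z))
E
```

```text
t 7.55 tcp [ 0.4806 -0.021   0.0893] grasp [ 0.47   -0.0235  0.1049] yaw -167.1129681880911 tilt 34.90839935579412 F [-0.8567  0.5406 -1.121 ] w 0.0354721992733715 60.69520711898804 q [ 0.8721  0.4881 -1.0023  2.5117  2.3948  0.3597 -0.5025]
bar_end 0.72 [420.3 263.8] [0.6173 0.1265 0.021 ]
mark 0.8 [428.8 271.6] [0.6112 0.131  0.0325]
step_block 0.88 [577.  135.6] [0.4331 0.156  0.    ]
block_grip 0.93 [623.3 139.3] [0.4121 0.1489 0.028 ]
cover_front 0.2 [422.3 262.4] [ 0.3322 -0.0561  0.16  ]
wedge_grip 0.81 [320.8 274.8] [ 0.4792 -0.0213  0.1   ]
```

View pics/w3.png

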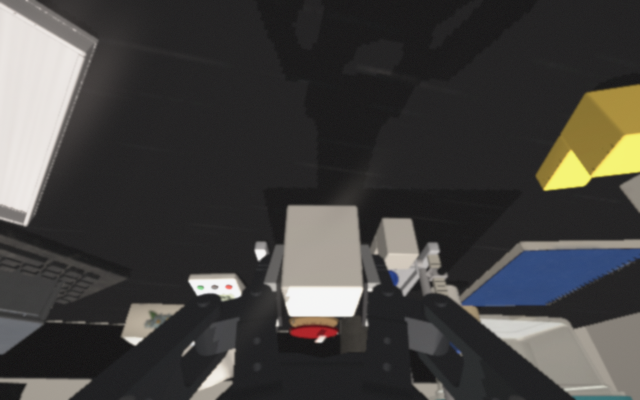

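The wrist view shows the wedge in the gripper at (322,260), the step block at (395,240), and the scale post with its pointer at (430,265). The yellow look-alike is at (590,140). I'll triangulate the rack and pointer.

```bash
cat >> h.py <<'E'
def tri(obs):
    "obs: list of (params,px,weight) -> point, residual px"
    from scipy.optimize import least_squares
    def f(x):
        e=[]
        for P,px,w in obs:
            T=np.array(P["extrinsics"]); c=T[:3,:3].T@(x-T[:3,3])
            e+=[w*(P["fx"]*c[0]/c[2]+P["cx"]-px[0]),w*(P["fy"]*c[1]/c[2]+P["cy"]-px[1])]
        return np.array(e)
    o=least_squares(f,[.6,.1,.03]); return o.x,f(o.x)
E
python3 - <<'E'
from h import *
import pickle
obs={k:[] for k in("mark","bar_end","bar_mid","cover_front","step_block","block_grip")}
for cam in("scene","top","wrist"):
    P=robot.camera_params(cam); print(cam,P["fx"])
    for rep in range(2):
        robot.get_image(cam)
        for t in obs:
            if cam=="wrist" and t in("bar_mid","cover_front"): continue
            for d in robot.landmark_of(cam,t):
                if d["score"]<.35: continue
                w=ray(cam,d["centre"],{"cover_front":.16}.get(t,.03))
                if abs(w[0]-.6)<.07 and -.05<w[1]<.17: obs[t].append((P,d["centre"],1 if cam!="wrist" else .5)); print(cam,t,round(d["score"],2),np.round(d["centre"],1)); break
for t in obs:
    if len(obs[t])>1: x,e=tri(obs[t]); print(t,x,"res",np.round(e,1))
pickle.dump(obs,open("obs.pkl","wb"))
print(robot.get_state()["clock"])
im=robot.get_image("wrist")[210:310,360:480]; a=cv2.resize(im,(600,500),interpolation=cv2.INTER_CUBIC); cv2.imwrite("pics/post.png",a[:,:,::-1])
E
```

```text
scene 501.8954206709333
scene bar_end 0.94 [289.7 183.8]
scene bar_mid 0.74 [310.5 191.7]
scene cover_front 0.67 [297.9 160.6]
scene bar_end 0.73 [288.6 184.1]
scene bar_mid 0.62 [311.9 190. ]
scene cover_front 0.76 [296.3 156.6]
scene step_block 0.57 [296.3 195.2]
scene block_grip 0.55 [290.6 188.9]
top 428.1694709647858
top mark 0.36 [245.2 206.9]
top bar_end 0.6 [244.5 208.3]
top bar_mid 0.96 [270.5 202.2]
top cover_front 0.89 [274.7 188.4]
top step_block 0.43 [262.2 215.7]
top block_grip 0.56 [264.4 214.2]
top mark 0.61 [245.1 205.2]
top bar_end 0.92 [245.6 211.4]
top bar_mid 0.8 [272.7 199. ]
top cover_front 0.71 [271.  186.1]
top step_block 0.73 [260.5 213.1]
top block_grip 0.46 [263.1 214.8]
wrist 294.304666280704
wrist mark 0.47 [425.7 273.6]
wrist bar_end 0.6 [421.6 263.5]
wrist step_block 0.55 [383.8 239. ]
wrist block_grip 0.98 [394.5 251.5]
wrist mark 0.5 [424.6 275.7]
wrist bar_end 0.75 [421.  264.6]
wrist step_block 0.73 [384.2 236.9]
wrist block_grip 0.86 [393.8 254.5]
mark [0.6067 0.1247 0.0381] res [ 0.2 -1.3  0.3  0.4 -0.   0.3  0.5 -0.8]
bar_end [0.6067 0.1249 0.0243] res [-0.6  0.1  0.5 -0.2  1.5 -0.1  0.4 -3.2  0.8 -0.6  1.1 -1.2]
bar_mid [0.6272 0.0378 0.0224] res [ 0.3 -0.5 -1.1  1.2  1.2 -2.2 -1.   1. ]
cover_front [0.5593 0.0285 0.1614] res [-0.6 -2.2  1.   1.8 -1.9 -0.8  1.8  1.5]
step_block [0.5923 0.076  0.0053] res [-1.  -0.2 -0.3 -2.7  1.4 -0.1  0.4 -1.3  0.2 -0.2]
block_grip [0.5616 0.0679 0.0394] res [-0.8  0.3 -0.3 -0.6  1.  -1.2  0.   0.5  0.4 -1. ]
9.9
```

View pics/post.png

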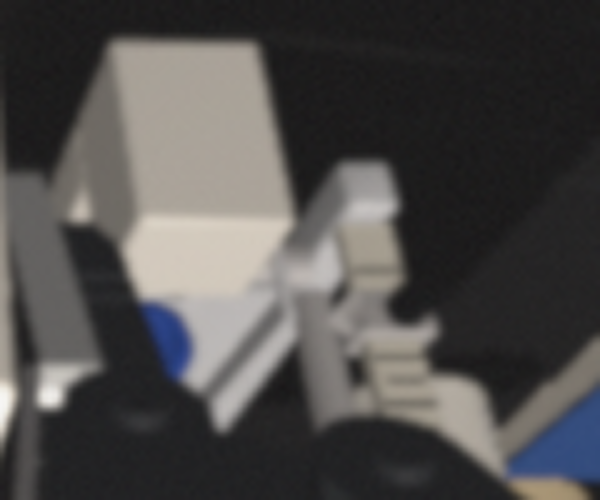

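```bash
cat > rackfit.py <<'E'
from h import *
import pickle
from scipy.optimize import least_squares
def fitrack(obs,barz=.021):
    loc={"bar_end":(-.075,.084,barz),"bar_mid":(-.075,0,barz),"cover_front":(-.14,0,.16),"slope_rack":(0,0,0)}
    def f(v):
        e=[]; c,s=np.cos(v[2]),np.sin(v[2])
        for t,L in obs.items():
            if t in("step_block","block_grip"):
                l={"step_block":(v[4],v[5],0),"block_grip":(v[4]-.0225,v[5],.028)}[t]
            else: l=loc.get(t,(-.075,.088,v[3]))
            x=np.array([v[0]+c*l[0]-s*l[1],v[1]+s*l[0]+c*l[1],l[2]])
            for P,px,w in L:
                T=np.array(P["extrinsics"]); q=T[:3,:3].T@(x-T[:3,3])
                e+=[w*(P["fx"]*q[0]/q[2]+P["cx"]-px[0]),w*(P["fy"]*q[1]/q[2]+P["cy"]-px[1])]
        return np.array(e)
    return least_squares(f,[.7,.06,.22,.032,-.09,.043],loss="soft_l1"),f
E
python3 - <<'E'
from rackfit import *
obs=pickle.load(open("obs.pkl","rb")); S=robot.camera_params("scene"); T=robot.camera_params("top")
for t,c,px in [("slope_rack",T,(261.5,188.6)),("slope_rack",S,(323.9,188.9)),("cover_front",T,(277.3,189.7)),("cover_front",S,(298.4,158.5)),("bar_mid",T,(271.1,202.6)),("bar_mid",S,(310,192.1)),("bar_end",T,(247.4,210.7)),("bar_end",S,(288.8,184.4)),("mark",T,(246.1,207)),("mark",S,(290.1,179.3)),("step_block",T,(258.6,214.3)),("step_block",S,(293.5,195)),("block_grip",T,(259.9,213.3)),("block_grip",S,(292.9,188.6))]:
    obs.setdefault(t,[]).append((c,px,1))
pickle.dump(obs,open("obs.pkl","wb"))
o,f=fitrack(obs); print(o.x,"yaw",np.degrees(o.x[2]),o.cost)
J=o.jac; print("sd",np.sqrt(np.diag(np.linalg.pinv(J.T@J))*1.5))
E
```

```text
[ 0.6985  0.0559  0.2069  0.0375 -0.0935  0.0445] yaw 11.855825659336471 57.04633817443421
sd [0.0018 0.0025 0.0264 0.0024 0.0033 0.002 ]
```

```bash
cat > rk.py <<'E'
from kin import *
from h import st
RX,RY,YAW=.6985,.0559,11.9
def g(rx,ry,z):
    c,s=np.cos(np.radians(YAW)),np.sin(np.radians(YAW)); return np.array([RX+(c*rx-s*ry)/1000,RY+(s*rx+c*ry)/1000,z/1000])
def rk(p):
    c,s=np.cos(np.radians(YAW)),np.sin(np.radians(YAW)); d=np.array(p)-[RX,RY,0]; return np.round(1000*np.array([c*d[0]+s*d[1],-s*d[0]+c*d[1],d[2]]),1)
def t(G,tilt=35,yaw=None,flip=1):
    r=pose(YAW if yaw is None else yaw,tilt,flip); return np.array(G)+r.apply([0,0,.019]),r
def now():
    P,q,s=log(); r=R.from_rotvec(s["tcp_rot"]); print("rack grasp",rk(np.array(s["tool_pos"])-r.apply([0,0,.019])),"F",np.round(s["ft_force"],1),"w",round(s["grip_width"],4),"t",s["clock"],"q",np.round(q,2)); return P,q,s
E
python3 - <<'E'
from rk import *
P,q,s=now(); rows([t(g(-240,-32,60)),t(g(-240,-32,36)),t(g(-180,-32,36))]); print(track(q,P,[t(g(-240,-32,36)),t(g(-120,-32,35))]))
E
```

```text
rack grasp [-239.6  -30.5  104.7] F [ 0.1  0.5 -2.1] w 0.0352 t 9.95 q [ 0.87  0.49 -1.    2.51  2.4   0.36 -0.5 ]
slide [[26, -2, 36], [40, -2, 56], [-10, -3, 90]]
rot [[1.0, -0.1, 0.6], [1.0, -0.1, 0.6], [1.0, -0.1, 0.6]]
(array([ 0.6046,  0.7471, -0.8447,  2.3085,  2.3342,  0.5156, -0.4175]), np.float64(0.00374363425954616), np.float64(0.0019084985240788517))
```

Call:
play_rows --slide '[[13, -1, 18], [26, -2, 36], [33, -2, 46], [40, -2, 56], [40, -2, 56]]' --delta_rot '[[0.5, 0, 0.3], [1, 0, 0.6], [1, 0, 0.6], [1, 0, 0.6], [1, 0, 0.6]]' --jaw '[1, 1, 1, 1, 1]'

```text
clock: 10.45
tool_pos: [0.4802, -0.0219, 0.019]
tcp_rot: [-0.261, 2.523, 0.084]
ft_force: [-1.4, -0.2, -0.7]
grip_width: 0.0349
grasp_force: 60.7
```

```bash
python3 - <<'E'
from rk import *
P,q,s=now(); st(); rows([t(g(r,-32,33.5)) for r in (-220,-200,-180,-165)])
E
```

```text
rack grasp [-240.5  -31.1   34.6] F [-1.4 -0.2 -0.7] w 0.0349 t 10.45 q [ 0.79  0.76 -0.99  2.56  2.47  0.68 -0.52]
t 10.45 tcp [ 0.4802 -0.0219  0.019 ] grasp [ 0.4696 -0.0242  0.0346] yaw -168.14137464601552 tilt 34.81161975855863 F [-1.389  -0.2124 -0.6594] w 0.03493647089922677 60.735286474227905 q [ 0.7888  0.7561 -0.986   2.5631  2.4651  0.6775 -0.5189]
slide [[-16, -1, 13], [-33, -1, 24], [-49, -1, 35], [-61, -1, 44]]
rot [[0.1, -0.2, -0.1], [0.1, -0.2, -0.1], [0.1, -0.2, -0.1], [0.1, -0.2, -0.1]]
```

Call:
play_rows --slide '[[-16, -1, 13], [-33, -1, 24], [-49, -1, 35], [-61, -1, 44], [-61, -1, 44]]' --delta_rot '[[0.1, -0.3, 0], [0.1, -0.3, 0], [0.1, -0.3, 0], [0.1, -0.3, 0], [0.1, -0.3, 0]]' --jaw '[1, 1, 1, 1, 1]'

```text
clock: 10.95
tool_pos: [0.5552, -0.0077, 0.0196]
tcp_rot: [-0.26, 2.515, 0.08]
ft_force: [1.4, 0.8, -5.6]
grip_width: 0.035
grasp_force: 60.3
```

```bash
python3 - <<'E'
from rk import *
P,q,s=now(); st(); rows([t(g(r,-32,33)) for r in (-155,-145,-138)])
E
```

```text
rack grasp [-164.3  -32.7   35.1] F [ 1.4  0.8 -5.6] w 0.035 t 10.95 q [ 0.69  0.76 -0.92  2.41  2.38  0.59 -0.45]
t 10.95 tcp [ 0.5552 -0.0077  0.0196] grasp [ 0.5445 -0.01    0.0351] yaw -168.21605929257404 tilt 35.22069982854458 F [ 1.4322  0.8486 -5.5623] w 0.034964199455565476 60.262956619262695 q [ 0.6863  0.7567 -0.9181  2.4055  2.382   0.5903 -0.4488]
slide [[-6, 1, 7], [-14, 1, 13], [-20, 1, 17]]
rot [[-0.1, 0.2, -0.0], [-0.1, 0.2, -0.0], [-0.1, 0.2, -0.0]]
```

Call:
play_rows --slide '[[-6, 1, 7], [-14, 1, 13], [-20, 1, 17], [-20, 1, 17]]' --delta_rot '[[0, 0, 0], [0, 0, 0], [0, 0, 0], [0, 0, 0]]' --jaw '[1, 1, 1, 1]'

```text
clock: 11.35
tool_pos: [0.5781, -0.001, 0.0172]
tcp_rot: [-0.263, 2.516, 0.081]
ft_force: [-9.3, -1.0, 7.0]
grip_width: 0.0352
grasp_force: 64.3
```

```bash
python3 - <<'E'
from rk import *
from h import robot,cv2
P,q,s=now(); st()
robot.get_image("wrist")
for k in ("mark","bar_end"):
    for d in robot.landmark_of("wrist",k)[:2]: print(k,d)
im=robot.get_image("wrist")[200:350,360:480]; cv2.imwrite("pics/post2.png",cv2.resize(im,(480,600),interpolation=cv2.INTER_CUBIC)[:,:,::-1])
E
```

```text
rack grasp [-140.5  -30.8   32.8] F [-9.3 -1.   7. ] w 0.0352 t 11.35 q [ 0.65  0.76 -0.89  2.36  2.35  0.57 -0.42]
t 11.35 tcp [ 0.5781 -0.001   0.0172] grasp [ 0.5674 -0.0032  0.0328] yaw -168.07554395234823 tilt 35.14565079027513 F [-9.2549 -1.0048  6.995 ] w 0.035176068123464736 64.25261378288269 q [ 0.647   0.7639 -0.8922  2.3553  2.3522  0.5667 -0.4227]
mark {'centre': [497.6, 321.5], 'score': 0.88}
bar_end {'centre': [491.5, 314.5], 'score': 0.91}
bar_end {'centre': [369.9, 314.4], 'score': 0.27}
```

View pics/post2.png

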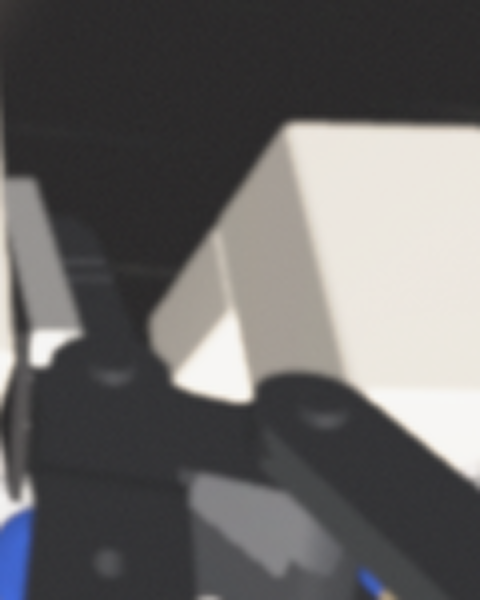

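The view shows the step block's high part at full-frame (450,260), a clear gap to the finger, and the pads on the wedge at the left. The post lies just right of the crop at about (497,320). I'll measure the bar end against the pointer from here.

```bash
cat > meas.py <<'E'
from rk import *
from h import robot,cv2,ray,snap
def atplane(P,px,rx):
    T=np.array(P["extrinsics"]); d=T[:3,:3]@np.array([(px[0]-P["cx"])/P["fx"],(px[1]-P["cy"])/P["fy"],1.]); o=T[:3,3]
    n=np.array([np.cos(np.radians(YAW)),np.sin(np.radians(YAW)),0]); return rk(o+d*(n@(g(rx,0,0)-o))/(n@d))
def meas(cam="wrist",n=3,plane=-75):
    P=robot.camera_params(cam); A={"mark":[],"bar_end":[]}
    for i in range(n):
        robot.get_image(cam)
        for k in A:
            for d in robot.landmark_of(cam,k)[:1]:
                A[k].append(d["centre"])
    for k in A:
        if A[k]:
            m=np.median(A[k],0); print(cam,k,np.round(A[k],1).tolist(),"at plane",atplane(P,m,plane),"at plane+5",atplane(P,m,plane+5))
E
python3 - <<'E'
from meas import *
meas("wrist",3); meas("scene",2); now()
E
```

```text
wrist mark [[496.6, 322.7], [497.9, 319.5], [497.6, 320.8]] at plane [-75.   86.3  37.5] at plane+5 [-70.   89.2  36.3]
wrist bar_end [[489.7, 313.7], [490.5, 312.6], [490.5, 315.2]] at plane [-75.   83.2  33. ] at plane+5 [-70.   85.9  31.7]
scene mark [[318.7, 199.2]] at plane [-75.  -36.7   3.7] at plane+5 [-70.  -33.3   0.6]
rack grasp [-140.5  -30.8   32.8] F [-8.5  0.2  8.1] w 0.0354 t 12.3 q [ 0.65  0.76 -0.89  2.36  2.35  0.57 -0.42]
```

```bash
python3 - <<'E'
from rk import *
P,q,s=now(); rows([t(g(-134,-31,33)),t(g(-127,-31,33))])
E
```

```text
rack grasp [-140.5  -30.8   32.8] F [-8.5  0.2  8.1] w 0.0354 t 12.3 q [ 0.65  0.76 -0.89  2.36  2.35  0.57 -0.42]
slide [[-5, 0, 4], [-11, 0, 8]]
rot [[-0.1, 0.2, 0.1], [-0.1, 0.2, 0.1]]
```

Call:
play_rows --slide '[[-5, 0, 4], [-11, 0, 8], [-11, 0, 8], [-11, 0, 8]]' --delta_rot '[[0, 0, 0], [0, 0, 0], [0, 0, 0], [0, 0, 0]]' --jaw '[1, 1, 1, 1]'

```text
clock: 12.7
tool_pos: [0.591, 0.002, 0.0172]
tcp_rot: [-0.264, 2.516, 0.081]
ft_force: [-12.6, -1.4, 13.7]
grip_width: 0.0353
grasp_force: 65.2
```

```bash
python3 - <<'E'
from meas import *
P,q,s=now(); st(); meas("wrist",4)
P,q,s=log(); rows([t(g(-124,-31,33))])
E
```

```text
rack grasp [-127.3  -30.6   32.8] F [-12.6  -1.4  13.7] w 0.0353 t 12.7 q [ 0.63  0.76 -0.88  2.33  2.33  0.55 -0.41]
t 12.7 tcp [0.591  0.002  0.0172] grasp [ 0.5803 -0.0002  0.0328] yaw -168.04388811348926 tilt 35.16232362803849 F [-12.6166  -1.3667  13.7484] w 0.035344477870456595 65.23616909980774 q [ 0.6274  0.7649 -0.8774  2.3269  2.3345  0.5502 -0.4073]
wrist mark [[504.5, 316.7], [506.0, 314.0], [503.6, 313.3], [506.8, 316.9]] at plane [-75.   85.   37.4] at plane+5 [-70.   88.   36.1]
wrist bar_end [[503.7, 314.7], [500.5, 312.8], [498.2, 316.1], [373.8, 312.8]] at plane [-75.   81.6  36.5] at plane+5 [-70.   84.5  35.2]
slide [[-3, 0, 2]]
rot [[-0.0, 0.2, 0.1]]
```

Call:
play_rows --slide '[[-3, 0, 2], [-3, 0, 1], [-3, 0, 1], [-3, 0, 1], [-3, 0, 1]]' --delta_rot '[[0, 0, 0], [0, 0, 0], [0, 0, 0], [0, 0, 0], [0, 0, 0]]' --jaw '[1, 1, 0.4, 0.4, 0.4]'

```text
clock: 13.8
tool_pos: [0.5965, 0.0015, 0.0179]
tcp_rot: [-0.26, 2.515, 0.08]
ft_force: [-0.1, -0.7, -0.2]
grip_width: 0.0512
grasp_force: 0.0
```

```bash
python3 - <<'E'
from meas import *
P,q,s=now(); st()
rows([t(g(-132,-31,55)),t(g(-165,-25,100)),t(g(-190,0,120))])
print(track(q,P,[t(g(-165,-25,100)),t(g(-190,10,120))]))
E
```

```text
rack grasp [-122.   -32.1   33.4] F [-0.1 -0.7 -0.2] w 0.0512 t 13.8 q [ 0.62  0.76 -0.87  2.32  2.33  0.54 -0.4 ]
t 13.8 tcp [0.5965 0.0015 0.0179] grasp [ 0.5858 -0.0007  0.0334] yaw -168.22626777440814 tilt 35.25855763863452 F [-0.0714 -0.6801 -0.1512] w 0.05122878377900605 0.0 q [ 0.6223  0.7646 -0.872   2.3158  2.3283  0.545  -0.4027]
slide [[-4, 1, -23], [-3, 7, -79], [6, 32, -110]]
rot [[-0.2, 0.3, -0.0], [-0.2, 0.3, -0.0], [-0.2, 0.3, -0.0]]
(array([ 0.6494,  0.4536, -0.945 ,  2.4342,  2.1557,  0.3816, -0.4338]), np.float64(0.02493037546184885), np.float64(0.0033757045376511096))
```

Call:
play_rows --slide '[[0, 0, -40], [0, 3, -80], [0, 25, -85], [1, 55, -90], [2, 77, -93], [2, 77, -93]]' --delta_rot '[[0, 0, 0], [0, 0, 0], [0, 0, 0], [0, 0, 0], [0, 0, 0], [0, 0, 0]]' --jaw '[0.4, 0.4, 0.4, 0.4, 0.4, 0.4]'

```text
clock: 14.4
tool_pos: [0.5257, 0.0692, 0.0931]
tcp_rot: [-0.267, 2.514, 0.083]
ft_force: [0.2, -0.5, 0.6]
grip_width: 0.0511
grasp_force: 0.0
```

```bash
python3 - <<'E'
from meas import *
P,q,s=now(); meas("wrist",3)
for k,z in (("bar_mid",.035),("step_block",0),("block_grip",.028),("wedge",0),("wedge_grip",.03)):
    for d in robot.landmark_of("wrist",k)[:2]: print(k,round(d["score"],2),np.round(d["centre"],1),rk(ray("wrist",d["centre"],z)))
im=robot.get_image("wrist"); cv2.imwrite("pics/w4.png",im[:,:,::-1]); cv2.imwrite("pics/w4c.png",cv2.resize(im[180:380,200:460],(780,600),interpolation=cv2.INTER_CUBIC)[:,:,::-1])
E
```

```text
rack grasp [-177.3   48.7  108.6] F [ 0.2 -0.5  0.6] w 0.0511 t 14.4 q [ 0.53  0.51 -0.97  2.44  2.11  0.5  -0.48]
wrist mark [[220.0, 208.0], [366.7, 244.6]] at plane [-75.   22.9  20.1] at plane+5 [-70.   22.4  17.2]
wrist bar_end [[361.0, 243.7], [366.4, 243.4], [367.4, 246.9]] at plane [-75.   90.6  38.2] at plane+5 [-70.   91.5  35.7]
bar_mid 0.78 [278.6 246.7] [-65.1   4.7  35. ]
step_block 0.94 [528.6  43.3] [-237.1  157.5    0. ]
step_block 0.64 [321.7 203.5] [-86.2  45.6   0. ]
block_grip 0.86 [324.2 213.1] [-112.4   47.9   28. ]
block_grip 0.75 [575.2  20.8] [-260.3  152.5   28. ]
wedge 0.85 [250.1 213.6] [-68.3 -26.2   0. ]
wedge_grip 0.95 [228.1 208.9] [-121.5  -28.8   30. ]
```

View pics/w4.png

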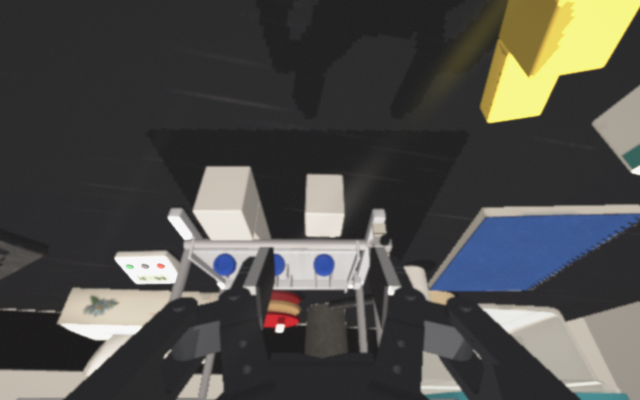

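The view shows the wedge under the bar at (228,205), the step block at (325,205), the bar along row 245, and the post at the bar's left end near (378,235). My last picture goes on an enlargement of the bar end and pointer.

```bash
python3 - <<'E'
import cv2
im=cv2.imread("pics/w4.png")[205:265,340:420]; cv2.imwrite("pics/w4e.png",cv2.resize(im,(800,600),interpolation=cv2.INTER_CUBIC))
E
```

```text
(no output)
```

View pics/w4e.png

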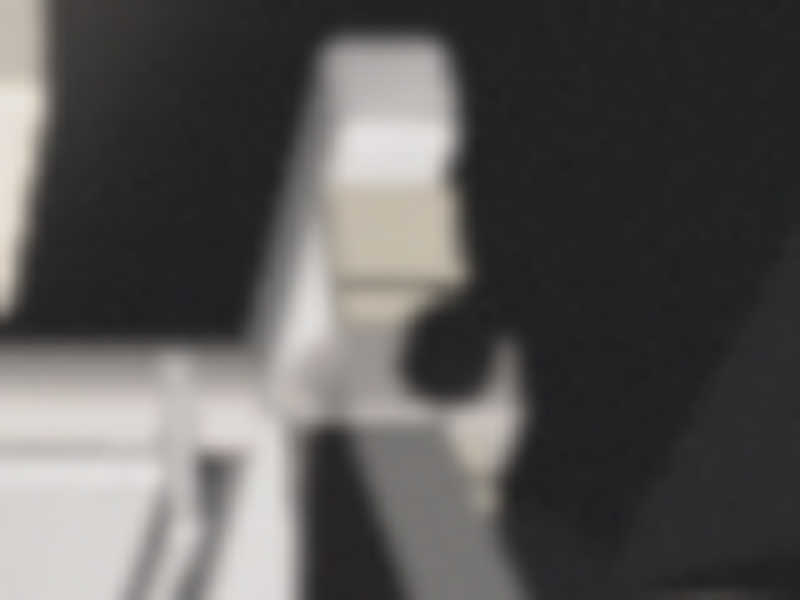

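The enlargement shows the bar end (rows about 345–430, centre ≈388) level with the pointer tip at about (290,388), to within roughly 1 mm. Step 1 looks met. Next I'll grasp the step block.

```bash
python3 - <<'E'
from rk import *
P,q,s=now(); A=[t(g(-120,47,29)-pose(YAW,35,1).apply([0,0,.05])),t(g(-120,47,29))]
rows(A); print(track(q,P,A)); st()
E
```

```text
rack grasp [-177.6   45.4  107.7] F [-0.1  0.2 -0. ] w 0.0513 t 15.15 q [ 0.53  0.51 -0.96  2.44  2.11  0.5  -0.48]
slide [[-2, 2, 47], [-2, 2, 97]]
rot [[-0.1, 0.2, -0.0], [-0.1, 0.2, -0.0]]
(array([ 0.4397,  0.7809, -0.9017,  2.3466,  2.2482,  0.6843, -0.5017]), np.float64(0.0012571981191090414), np.float64(0.0004264115649120643))
t 15.15 tcp [0.5261 0.0659 0.0921] grasp [0.5154 0.0637 0.1077] yaw -168.2033924140173 tilt 35.19692037546583 F [-0.1395  0.2133 -0.0381] w 0.05127147305729818 0.0 q [ 0.533   0.5099 -0.9643  2.4352  2.1128  0.5035 -0.4783]
```

Call:
play_rows --slide '[[-1, 2, 30], [-2, 2, 60], [-2, 2, 85], [-2, 2, 97], [-2, 2, 97], [-2, 2, 97]]' --delta_rot '[[0, 0, 0], [0, 0, 0], [0, 0, 0], [0, 0, 0], [0, 0, 0], [0, 0, 0]]' --jaw '[0.43, 0.43, 0.43, 0.43, 0.43, 0.43]'

```text
clock: 15.75
tool_pos: [0.5814, 0.0798, 0.0143]
tcp_rot: [-0.261, 2.516, 0.081]
ft_force: [0.0, 0.6, 0.1]
grip_width: 0.0486
grasp_force: 0.0
```

Call:
play_rows --slide '[[0, 0, 0], [0, 0, 0], [0, 0, 0], [0, 0, 0]]' --delta_rot '[[0, 0, 0], [0, 0, 0], [0, 0, 0], [0, 0, 0]]' --jaw '[1, 1, 1, 1]'

```text
clock: 16.15
tool_pos: [0.5819, 0.0794, 0.0153]
tcp_rot: [-0.262, 2.514, 0.079]
ft_force: [-3.1, -1.2, 5.3]
grip_width: 0.0291
grasp_force: 59.0
```

```bash
python3 - <<'E'
from rk import *
P,q,s=now(); st(); r=rk(np.array(s["tool_pos"])-R.from_rotvec(s["tcp_rot"]).apply([0,0,.019]))
A=[t(g(r[0]-x,r[1],r[2]+z)) for x,z in ((20,2),(45,4),(70,6),(85,40),(100,80))]
rows(A); print(track(q,P,A))
E
```

```text
rack grasp [-120.2   47.1   30.8] F [-3.1 -1.2  5.3] w 0.0291 t 16.15 q [ 0.44  0.78 -0.91  2.35  2.25  0.69 -0.51]
t 16.15 tcp [0.5819 0.0794 0.0153] grasp [0.5712 0.0772 0.0308] yaw -168.16897702654467 tilt 35.281953146900875 F [-3.0906 -1.1623  5.2668] w 0.029052545199717627 59.01891231536865 q [ 0.44    0.7797 -0.9063  2.3502  2.2495  0.693  -0.5052]
slide [[15, 0, -13], [35, 0, -29], [54, 0, -45], [46, 0, -82], [36, 0, -123]]
rot [[-0.2, 0.3, 0.0], [-0.2, 0.3, 0.0], [-0.2, 0.3, 0.0], [-0.2, 0.3, 0.0], [-0.2, 0.3, 0.0]]
(array([ 0.5957,  0.4717, -1.0325,  2.52  ,  2.1534,  0.5167, -0.5483]), np.float64(0.07919295738973148), np.float64(0.01801227083751342))
```

Call:
play_rows --slide '[[15, 0, -12], [35, 0, -28], [54, 0, -44], [46, 0, -82], [36, 0, -123], [36, 0, -123]]' --delta_rot '[[0, 0, 0], [0, 0, 0], [0, 0, 0], [0, 0, 0], [0, 0, 0], [0, 0, 0]]' --jaw '[1, 1, 1, 1, 1, 1]'

```text
clock: 16.75
tool_pos: [0.4837, 0.0587, 0.0994]
tcp_rot: [-0.265, 2.507, 0.072]
ft_force: [0.7, -1.0, -0.8]
grip_width: 0.0293
grasp_force: 59.3
```

```bash
python3 - <<'E'
from rk import *
from meas import meas
P,q,s=now(); st(); meas("wrist",2); P,q,s=log()
p0=np.array(s["tool_pos"]); G0=p0-R.from_rotvec(s["tcp_rot"]).apply([0,0,.019])
# tray centre (.488,-.281), tray yaw ~-31?; block origin ahead of grasp ~25 mm
for yaw in (-31,-10):
  u=np.array([np.cos(np.radians(yaw)),np.sin(np.radians(yaw)),0]); G=np.array([.488,-.281,.0338])-.02*u
  A=[t(G0+(G+[0,0,.08]-G0)*k/7,35.2,11.9+(yaw-11.9)*k/7) for k in range(1,8)]+[t(G+[0,0,.02],35.2,yaw),t(G,35.2,yaw)]
  print(yaw); rows(A); print(G,track(q,P,A))
E
```

```text
rack grasp [-220.7   47.1  114.9] F [ 0.7 -1.  -0.8] w 0.0293 t 16.75 q [ 0.6   0.46 -1.05  2.53  2.15  0.53 -0.55]
t 16.75 tcp [0.4837 0.0587 0.0994] grasp [0.4729 0.0565 0.1149] yaw -168.0908877981003 tilt 35.637191814877774 F [ 0.6552 -0.9647 -0.7912] w 0.029275061878522524 59.25854980945587 q [ 0.5992  0.4645 -1.0458  2.5259  2.1523  0.5307 -0.5515]
wrist mark [[317.6, 248.9]] at plane [-75.   42.9  29.8] at plane+5 [-70.   42.8  27.4]
-31
slide [[8, -47, -6], [15, -94, -13], [23, -141, -19], [31, -188, -26], [39, -235, -33], [47, -281, -39], [55, -328, -46], [90, -328, 3], [101, -328, 20]]
rot [[3.5, -0.1, 4.9], [7.0, -0.1, 9.9], [10.5, -0.1, 15.0], [14.0, -0.1, 20.0], [17.6, -0.1, 25.0], [21.1, -0.1, 30.0], [24.6, -0.1, 35.0], [24.6, -0.1, 35.0], [24.6, -0.1, 35.0]]
[ 0.4709 -0.2707  0.0338] (array([ 0.9769,  0.7062, -0.8105,  2.432 ,  2.2819,  0.7289, -0.7406]), np.float64(0.005103159232208561), np.float64(0.001633536816610155))
-10
slide [[8, -47, -7], [16, -95, -13], [24, -142, -20], [32, -189, -27], [40, -236, -33], [49, -284, -40], [57, -331, -47], [91, -331, 2], [103, -331, 18]]
rot [[1.7, -0.1, 2.5], [3.5, -0.1, 5.0], [5.3, -0.1, 7.6], [7.1, -0.1, 10.2], [8.9, -0.1, 12.7], [10.7, -0.1, 15.3], [12.5, -0.1, 17.8], [12.5, -0.1, 17.8], [12.5, -0.1, 17.8]]
[ 0.4683 -0.2775  0.0338] (array([ 1.2302,  0.7357, -0.8514,  2.381 ,  2.5389,  0.4379, -0.4297]), np.float64(0.002859540171460919), np.float64(0.0009811869895339344))
```

Call:
play_rows --slide '[[8, -47, -6], [15, -94, -13], [23, -141, -19], [31, -188, -26], [39, -235, -33], [47, -281, -39], [55, -328, -46], [55, -328, -46]]' --delta_rot '[[3.5, -0.1, 4.9], [7, -0.1, 9.9], [10.5, -0.1, 15], [14, -0.1, 20], [17.6, -0.1, 25], [21.1, -0.1, 30], [24.6, -0.1, 35], [24.6, -0.1, 35]]' --jaw '[1, 1, 1, 1, 1, 1, 1, 1]'

```text
clock: 17.85
tool_pos: [0.4808, -0.2816, 0.0988]
tcp_rot: [0.691, 2.444, -0.22]
ft_force: [-0.7, 1.7, -1.0]
grip_width: 0.0294
grasp_force: 59.5
```

```bash
python3 - <<'E'
from rk import *
from h import ray,robot
P,q,s=now(); st(); robot.get_image("wrist")
for d in robot.landmark_of("wrist","parts_tray")[:1]: print("tray",d["score"],d["centre"],ray("wrist",d["centre"],0))
P,q,s=log(); u=np.array([np.cos(np.radians(-31)),np.sin(np.radians(-31)),0]); G=np.array([.488,-.281,.0345])-.02*u
rows([t(G+[0,0,.03],35.2,-31),t(G,35.2,-31)])
E
```

```text
rack grasp [-290.6 -277.8  114.3] F [-0.7  1.7 -1. ] w 0.0294 t 17.85 q [ 0.98  0.45 -0.77  2.38  2.05  0.47 -0.57]
t 17.85 tcp [ 0.4808 -0.2816  0.0988] grasp [ 0.4714 -0.2759  0.1143] yaw 148.43465715223823 tilt 35.28271151168499 F [-0.6608  1.6679 -0.9977] w 0.02938551140102356 59.512004256248474 q [ 0.9845  0.4504 -0.7662  2.3832  2.0485  0.4656 -0.5699]
tray 0.8 [332.8, 142.2] [ 0.4913 -0.2715  0.    ]
slide [[29, 0, 40], [46, 0, 65]]
rot [[0.1, -0.0, -0.1], [0.1, -0.0, -0.1]]
```

Call:
play_rows --slide '[[15, 0, 20], [29, 0, 40], [39, 0, 54], [46, 0, 65], [46, 0, 65]]' --delta_rot '[[0, 0, 0], [0, 0, 0], [0, 0, 0], [0, 0, 0], [0, 0, 0]]' --jaw '[1, 1, 1, 1, 1]'

```text
clock: 18.45
tool_pos: [0.4807, -0.2737, 0.018]
tcp_rot: [0.676, 2.451, -0.21]
ft_force: [0.0, -0.3, -0.9]
grip_width: 0.0296
grasp_force: 59.5
```

```bash
python3 - <<'E'
from rk import *
P,q,s=now(); st()
E
```

```text
rack grasp [-289.1 -270.2   33.5] F [ 0.  -0.3 -0.9] w 0.0296 t 18.45 q [ 0.98  0.71 -0.82  2.43  2.28  0.73 -0.74]
t 18.45 tcp [ 0.4807 -0.2737  0.018 ] grasp [ 0.4713 -0.2681  0.0335] yaw 149.23305420430555 tilt 35.09100564499782 F [ 0.0139 -0.3019 -0.861 ] w 0.029618468334851124 59.48539316654205 q [ 0.9777  0.7075 -0.8151  2.4326  2.2807  0.7277 -0.7387]
```

Call:
play_rows --slide '[[1, 0, 2], [1, 0, 2], [1, 0, 2], [1, 0, 2], [1, 0, 2], [1, 0, 2]]' --delta_rot '[[0, 0, 0], [0, 0, 0], [0, 0, 0], [0, 0, 0], [0, 0, 0], [0, 0, 0]]' --jaw '[1, 1, 0.45, 0.4, 0.4, 0.4]'

```text
clock: 19.05
tool_pos: [0.4815, -0.2768, 0.0188]
tcp_rot: [0.678, 2.446, -0.216]
ft_force: [-1.4, 0.2, 0.4]
grip_width: 0.0512
grasp_force: 0.0
```

Call:
play_rows --slide '[[0, 0, -30], [0, 0, -70], [0, 0, -110], [0, 0, -110], [0, 0, -110]]' --delta_rot '[[0, 0, 0], [0, 0, 0], [0, 0, 0], [0, 0, 0], [0, 0, 0]]' --jaw '[0.4, 0.4, 0.4, 0.4, 0.4]'

```text
clock: 19.55
tool_pos: [0.4271, -0.2449, 0.1097]
tcp_rot: [0.677, 2.443, -0.219]
ft_force: [0.2, -0.4, 0.4]
grip_width: 0.0513
grasp_force: 0.0
```

```bash
python3 - <<'E'
from rk import *
from h import ray,robot,proj
P,q,s=now()
for c in ("wrist","scene"):
    robot.get_image(c)
    for k,z in (("step_block",.003),("block_grip",.031),("parts_tray",0)):
        for d in robot.landmark_of(c,k)[:2]: print(c,k,round(d["score"],2),np.round(d["centre"],1),ray(c,d["centre"],z))
m=robot.cut_out("wrist","step_block"); 
for d in m[:2]: print(d["score"],d["box"])
E
```

```text
rack grasp [-335.7 -230.8  125.2] F [ 0.2 -0.4  0.4] w 0.0513 t 19.55 q [ 1.05  0.37 -0.87  2.51  2.1   0.48 -0.68]
wrist step_block 0.77 [320.9 193.9] [ 0.4973 -0.2864  0.003 ]
wrist block_grip 0.75 [321.8 200.1] [ 0.4721 -0.27    0.031 ]
scene step_block 0.7 [354.4 252.3] [ 0.4893 -0.2919  0.003 ]
scene step_block 0.53 [239.3 202.5] [0.4223 0.1563 0.003 ]
scene block_grip 0.67 [347.9 244.3] [ 0.4724 -0.2815  0.031 ]
scene block_grip 0.53 [236.9 197. ] [0.4084 0.1473 0.031 ]
scene parts_tray 0.88 [353.5 252. ] [ 0.492  -0.2862  0.    ]
0.61 [304.7, 166.7, 342.0, 227.1]
0.6 [634.5, 214.0, 640.0, 256.3]
```

The step block is in the tray. There is time left, so I'll check the bar height against the pointer once more from the front of the rack.

```bash
python3 - <<'E'
from rk import *
P,q,s=log(); p0=np.array(s["tool_pos"]); G0=p0-R.from_rotvec(s["tcp_rot"]).apply([0,0,.019])
E=g(-195,75,120); A=[t(G0+(E-G0)*k/8,35.2,-31+42.9*k/8) for k in range(1,9)]
rows(A); print(track(q,P,A))
E
```

```text
slide [[11, 41, -7], [22, 82, -14], [33, 123, -22], [44, 163, -29], [55, 204, -37], [67, 245, -44], [78, 286, -52], [89, 326, -59]]
rot [[-3.0, 0.0, -4.4], [-6.1, 0.0, -8.8], [-9.2, 0.1, -13.2], [-12.3, 0.1, -17.5], [-15.4, 0.1, -21.9], [-18.5, 0.1, -26.3], [-21.6, 0.1, -30.7], [-24.7, 0.1, -35.1]]
(array([ 0.5011,  0.4679, -1.0277,  2.4656,  2.0272,  0.5327, -0.4917]), np.float64(0.0313627215555364), np.float64(0.008018479727150087))
```

Call:
play_rows --slide '[[11, 41, -7], [22, 82, -14], [33, 123, -22], [44, 163, -29], [55, 204, -37], [67, 245, -44], [78, 286, -52], [89, 326, -59]]' --delta_rot '[[-3, 0, -4.4], [-6.1, 0, -8.8], [-9.2, 0, -13.2], [-12.3, 0, -17.5], [-15.4, 0, -21.9], [-18.5, 0, -26.3], [-21.6, 0, -30.7], [-24.7, 0, -35.1]]' --jaw '[0.4, 0.4, 0.4, 0.4, 0.4, 0.4, 0.4, 0.4]'

```text
clock: 20.8
tool_pos: [0.503, 0.0924, 0.1046]
tcp_rot: [-0.269, 2.514, 0.083]
ft_force: [0.5, -0.9, -0.5]
grip_width: 0.0513
grasp_force: 0.0
```

Call:
play_rows --slide '[[0, 0, 0], [0, 0, 0], [0, 0, 0]]' --delta_rot '[[0, 0, 0], [0, 0, 0], [0, 0, 0]]' --jaw '[0.4, 0.4, 0.4]'

```text
clock: 21.1
tool_pos: [0.5025, 0.0895, 0.1045]
tcp_rot: [-0.262, 2.515, 0.08]
ft_force: [-0.1, -0.0, 0.1]
grip_width: 0.0511
grasp_force: 0.0
```

```bash
python3 - <<'E'
from meas import *
now(); meas("wrist",6); meas("scene",3); meas("top",3)
for k,z in (("wedge",0),("wedge_grip",.03)):
    robot.get_image("wrist")
    for d in robot.landmark_of("wrist",k)[:1]: print(k,round(d["score"],2),np.round(d["centre"],1),rk(ray("wrist",d["centre"],z)))
E
```

```text
rack grasp [-195.8   73.3  120. ] F [-0.1 -0.   0.1] w 0.0511 t 21.1 q [ 0.52  0.48 -1.05  2.47  2.02  0.55 -0.48]
wrist mark [[335.2, 242.6], [230.1, 213.7], [337.7, 240.7], [336.7, 239.5], [335.4, 241.7], [334.7, 239.1]] at plane [-75.   87.4  36.1] at plane+5 [-70.   87.7  33.5]
wrist bar_end [[333.7, 243.0], [335.9, 242.8], [336.1, 241.3], [334.8, 242.6], [334.3, 244.7], [333.4, 244.2]] at plane [-75.   86.6  39.2] at plane+5 [-70.   86.8  36.7]
scene mark [[354.1, 250.5], [289.9, 181.4], [345.3, 240.6]] at plane [ -75.  -147.1 -115.4] at plane+5 [ -70.  -144.2 -119. ]
scene bar_end [[292.1, 180.2], [287.6, 182.3], [289.4, 179.4]] at plane [-75.   85.7  38.1] at plane+5 [-70.   89.6  35.1]
wedge 0.98 [229.  212.7] [-66.9 -25.4   0. ]
wedge_grip 0.8 [199.4 208.1] [-120.4  -32.1   30. ]
```

The readings put the bar end 1–2 mm above the pointer. I'll move a bit closer and measure edge profiles numerically on an averaged image.

Call:
play_rows --slide '[[-2, 4, 10], [-4, 8, 20], [-6, 10, 30], [-8, 10, 40], [-8, 10, 40], [-8, 10, 40]]' --delta_rot '[[0, 0, 0], [0, 0, 0], [0, 0, 0], [0, 0, 0], [0, 0, 0], [0, 0, 0]]' --jaw '[0.4, 0.4, 0.4, 0.4, 0.4, 0.4]'

```text
clock: 23.7
tool_pos: [0.5297, 0.1064, 0.0766]
tcp_rot: [-0.264, 2.515, 0.082]
ft_force: [0.6, 0.0, 0.0]
grip_width: 0.0511
grasp_force: 0.0
```

```bash
python3 - <<'E'
from meas import *
from h import proj
now(); meas("wrist",5)
a=np.mean([robot.get_image("wrist").astype(float).mean(2) for _ in range(4)],0)
np.save("avg.npy",a)
for b in (31,34,37): print(b,"bar end",np.round(proj("wrist",g(-74,84,b)),1),"bar -30mm",np.round(proj("wrist",g(-74,54,b)),1),"tip",np.round(proj("wrist",g(-75,88,b)),1))
c0=int(proj("wrist",g(-74,84,34))[0]); r0=int(proj("wrist",g(-74,84,34))[1])
print("cols",list(range(c0-24,c0+22,2)))
for r in range(r0-20,r0+22): print(r," ".join("%3d"%v for v in a[r,c0-24:c0+22:2]))
E
```

```text
rack grasp [-165.7   84.2   92.1] F [0.6 0.  0. ] w 0.0511 t 23.7 q [ 0.44  0.6  -1.02  2.43  2.06  0.65 -0.5 ]
wrist mark [[324.0, 254.3], [325.2, 254.1], [325.3, 253.2], [325.6, 254.1], [378.5, 277.9]] at plane [-75.   88.2  37.4] at plane+5 [-70.   88.2  35.1]
wrist bar_end [[324.0, 256.5], [322.2, 253.7], [323.4, 256.2], [322.4, 254.2], [328.4, 254.4]] at plane [-75.   86.5  37.7] at plane+5 [-70.   86.6  35.4]
31 bar end [320.5 247.1] bar -30mm [285.8 247. ] tip [325.2 246.6]
34 bar end [320.5 250.3] bar -30mm [285.6 250.2] tip [325.2 249.8]
37 bar end [320.5 253.5] bar -30mm [285.3 253.4] tip [325.2 253. ]
cols [296, 298, 300, 302, 304, 306, 308, 310, 312, 314, 316, 318, 320, 322, 324, 326, 328, 330, 332, 334, 336, 338, 340]
230  38  38  38  39  40  42  43  45  47  49  51  52  54  54  54  54  52  60 133 192 204 207 208
231  37  38  39  40  40  43  44  46  47  50  51  53  53  54  54  54  53  60 133 188 196 198 200
232  38  38  39  40  42  43  45  46  49  50  52  53  54  54  54  53  52  61 134 190 197 197 200
233  38  39  40  41  42  44  45  47  50  52  53  54  55  55  54  53  52
[... 2972 characters left out ...]
  70 181 191 173 184 185 186
265 219 219 219 221 222 221 222 223 210 207 145  52  38  38  38  38  71 185 194 183 198 199 200
266 219 219 220 220 222 222 222 223 211 208 148  51  39  38  37  38  72 188 195 183 198 199 199
267 219 219 220 221 222 222 223 223 211 212 151  53  38  38  38  37  76 191 194 183 186 178 179
268 219 219 220 221 222 223 223 223 212 219 158  54  38  39  37  37  81 195 195 182 169 150 151
269 220 220 220 220 222 223 223 223 215 226 163  55  37  37  38  38  84 197 195 182 179 167 168
270 220 219 220 220 222 223 223 223 214 222 161  55  38  37  38  38  86 198 195 183 197 195 196
271 220 220 220 220 222 223 223 224 216 218 157  54  38  37  37  38  91 200 194 181 201 202 203
```

Averaged profiles give a bar axis at row 254.0 and a pointer tip axis at row 252.3. That puts the bar about 1.1–1.6 mm above the tip, inside the 3 mm tolerance. The hand touches nothing, so I'm handing in.

```bash
python3 -c "
from rig import robot
print(robot.finish_job())"
```

```text
the job is handed in; nothing more can be done
None
```

The job is handed in at about 24 s of the 56 s: the wedge carries the cradle with the bar end measured 1.1–1.6 mm above the pointer (limit 3 mm), and the step block was set down in the steel tray and located there by camera; the hand-in returned no verdict.

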